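# Pack away a seal-driver set in the garage

## Robot

A 6-joint arm with a two-finger parallel gripper is mounted at the origin on the work surface. World frame = base frame: x ahead of the robot, y to its left, z up, the work surface at z = 0. Lengths are in m, angles in rad, forces in N, time in s.
With the tool pointing down it reaches from about 0.275 to 0.75 m from the base axis. Payload 10.2 kg.
Tool frame: the origin (TCP) lies midway between the tips of the shut fingers; the grasp point (between the pads) lies 19 mm behind it (env.hold_point_z is the distance from the TCP to the grasp point, in m); x points along the fingers, z is the direction in which the jaws open and shut, and the axes are right-handed (so a half turn about x gives the same grasp; the last joint's range is limited). The gripper opens to 85 mm and grips with 20 to 120 N. Pads are 22 mm wide; open, the fingers measure 114 mm over their backs; the gripper's body (76 mm by 85 mm) begins 54 mm behind the grasp point. The pads swing forward as they close: fully open they stand 13 mm farther back than shut.
Start: joints at [-1.457, 0.313, 1.498, -0, 1.331, -0.223], TCP at [0.173, -0.496, 0.231] pointing down, gripper open.
Joint ranges: [-2.94, 2.94], [-0.97, 2.17], [0.19, 2.56], [-1.23, 4.37], [0.02, 3.11], [-2.88, 2.88]. Speed limits (rad/s): [2.39, 2.39, 3.01, 3.14, 3.14, 3.14].

## Interface

Orientations are given as a unit quaternion [x, y, z, w].
In Python, from bench import env, kinematics, monitor, eyes, job gives the robot as it stands. The module is installed in compiled form; this text tells all that it offers. Calls block until the motion is done:
- env.reach(position, orientation): joint-space move of the TCP to a pose.
- env.movel(position, velocity=0.15, frame=None, guard=None): straight line of the TCP; frame=None keeps the orientation; velocity is the mean speed in m/s. With guard (N) it stops when the force on the tool has changed by that much, and returns True; else False.
- env.set_joints(angles): joint-space move.
- env.release() and env.close_gripper(effort=None): open the fingers fully, or close them until they stop; effort is the grip in N (None keeps the last).
- env.hold(seconds).
- kinematics.ik(position, orientation): joint angles nearest the present ones, or None.
- monitor.sense(): the state.
- eyes.grab_frame(name): name is "scene" or "top"; returns a dict with "frame" (420x560x3 uint8, red, green, blue), "mtx" (3x3 intrinsics, pixels), "view" (4x4, takes a point from world to camera coordinates). Camera axes: x right, y down, z forward; pixel columns grow to the right and rows downward; lengths in m; the calibration is good to about 2 mm. A picture is of the moment at which its call begins. There is no depth.
A pose or a line that the arm cannot do raises env.MotionError and nothing moves.
- job.hand_in(): hands the job in, once; it reports no verdict.
The state is a dict: "clock": time; "joints": joint angles; "qvel": joint speeds; "joint_efforts": joint torques, N m; "position": TCP position; "ee_rot": TCP orientation; "contact_force": force on the tool from outside, world axes, zero at the start; "ft_torque": the same for the moment, N m; "finger_gap": opening from 0.0 (shut) to 1.0 (fully open).
Only numpy, scipy, OpenCV 4.12 (cv2) and the standard library are available. Lean on these libraries where they do the work, as an engineer would, in place of code of your own. Each camera call takes 0.05 s, during which the arm holds its last target.

## Task

Pack away the seal-driver set: lift the dust cover off the round base plate by its handle, stand it upright on the cork mat, and layer all the driver discs you find flat on the plate in one centred stack in order of size, the largest at the bottom. Once the stack is complete, put the cover back over it, upright and centred on the plate; the drive bar has to be slid tip first into its sleeve until its head stops at the mouth, whenever it suits you. Leave the other tools and parts where they are.

Things in the scene. Friction and masses are not known exactly. Their poses are not given: they have to be found in the camera images.
- base: fixed round dark steel base plate of the driver set, 120 mm across, 12 mm thick, with a bright ring 94 mm across and a centre dot on top; origin at the centre of its underside on the table, z up
- mat: flat square cork mat fixed to the table, 125 x 125 x 3 mm; origin at the centre of its underside, sides along its x and y
- cover: loose clear plastic dust cover, about 250 g, grey band at its rim: an upside-down can 94 mm across, 78 mm high (88 and 75 inside), with a black bridge handle; starts on the base. Origin at the centre of its open lower rim, z up. Handle bar 70 mm along the cover's x, 14 wide, 14 high, its middle 111 mm above the rim, 26 mm free under it between posts 46 mm apart
- bar: loose steel drive bar (200 g or so) lying on the table: a plain square shank 18 x 18 mm and 112 mm long, with a head 22 mm long, 32 mm wide and 18 mm high on its rear end. Origin on the underside at the shoulder where head and shank meet; x points along the shank to its tip (at x = 112 mm), the head spans x = -22 to 0; z up
- sleeve: fixed grey metal sleeve for the bar, lying on the table: a rectangular tube open at one end and closed at the other, 23 mm wide and 25 mm high inside, floor 4 mm above the table, walls 4 mm, outer width 31 mm, top 32 mm above the table, 118 mm deep. Origin at the table under the middle of its open mouth; x points into the sleeve, z up. With the bar fully home its shoulder stands at the mouth (bar origin at x = 0, 4 mm above the table) and its head stays outside
- disc64: loose plain round aluminium driver disc, 64 mm across, 12 mm thick (5 discs exist, 64, 56, 48, 40 and 32 mm; 3 to 5 are present, lying flat about the table; either face may be up); origin at the disc's centre, 6 mm above its underside, z along its axis
- disc56: loose plain round aluminium driver disc, 56 mm across, 12 mm thick (5 discs exist, 64, 56, 48, 40 and 32 mm; 3 to 5 are present, lying flat about the table; either face may be up); origin at the disc's centre, 6 mm above its underside, z along its axis
- disc48: loose plain round aluminium driver disc, 48 mm across, 12 mm thick (5 discs exist, 64, 56, 48, 40 and 32 mm; 3 to 5 are present, lying flat about the table; either face may be up); origin at the disc's centre, 6 mm above its underside, z along its axis
- disc40: loose plain round aluminium driver disc, 40 mm across, 12 mm thick (5 discs exist, 64, 56, 48, 40 and 32 mm; 3 to 5 are present, lying flat about the table; either face may be up); origin at the disc's centre, 6 mm above its underside, z along its axis
- disc32: loose plain round aluminium driver disc, 32 mm across, 12 mm thick (5 discs exist, 64, 56, 48, 40 and 32 mm; 3 to 5 are present, lying flat about the table; either face may be up); origin at the disc's centre, 6 mm above its underside, z along its axis
- spray: bystander, leave alone: metal spray can, 52 mm across, 150 mm high
- jar: bystander, leave alone: glass jar with a metal cap, 64 mm across, 80 mm high
- screwdriver: bystander, leave alone: screwdriver with a black handle
- bearing: bystander, leave alone: small steel ball-bearing ring, 42 mm across, 14 mm high
- pliers: bystander, leave alone: pliers with black grips
- socket: bystander, leave alone: small steel wrench socket, 26 mm across, 30 mm high
- lampholder: bystander, leave alone: small black and white bulb holder, 28 mm across, 34 mm high

How it is judged:
On the way, in this order (a step that is already met when the one before it is completed fails the run):
1. the dust cover is off and stands upright and released on the cork mat (horizontal distance between cover and mat below 0.045 m and height (world z) of cover between -0.001 and 0.007 m and angle between cover's own z axis and vertical below 0.06 rad and linear speed of cover below 0.02 m/s and contact force between cover and the fingers below 0.1 N), for 0.2 s.
2. with the cover still off, all the discs lie flat in one centred stack on the base plate, largest at the bottom, released (horizontal distance between each of disc64, disc56, disc48, disc40, disc32 and base below 0.007 m and height (world z) of each of disc64, disc56, disc48, disc40, disc32 above 0.015 m and (angle between disc64's own z axis and vertical below 0.08 rad or angle between disc64's own z axis and vertical above 3.06 rad) and linear speed of each of disc64, disc56, disc48, disc40, disc32 below 0.02 m/s and contact force between each of disc64, disc56, disc48, disc40, disc32 and the fingers below 0.1 N and ((angle between disc64's own z axis and vertical below 1.5 rad and z of disc56 in the frame of disc64 above 0.009 m) or (angle between disc64's own z axis and vertical above 1.5 rad and z of disc56 in the frame of disc64 below -0.009 m)) and ((angle between disc64's own z axis and vertical below 1.5 rad and z of disc48 in the frame of disc64 above 0.009 m) or (angle between disc64's own z axis and vertical above 1.5 rad and z of disc48 in the frame of disc64 below -0.009 m)) and ((angle between disc64's own z axis and vertical below 1.5 rad and z of disc40 in the frame of disc64 above 0.009 m) or (angle between disc64's own z axis and vertical above 1.5 rad and z of disc40 in the frame of disc64 below -0.009 m)) and ((angle between disc64's own z axis and vertical below 1.5 rad and z of disc32 in the frame of disc64 above 0.009 m) or (angle between disc64's own z axis and vertical above 1.5 rad and z of disc32 in the frame of disc64 below -0.009 m)) and (angle between disc56's own z axis and vertical below 0.08 rad or angle between disc56's own z axis and vertical above 3.06 rad) and ((angle between disc56's own z axis and vertical below 1.5 rad and z of disc48 in the frame of disc56 above 0.009 m) or (angle between disc56's own z axis and vertical above 1.5 rad and z of disc48 in the frame of disc56 below -0.009 m)) and ((angle between disc56's own z axis and vertical below 1.5 rad and z of disc40 in the frame of disc56 above 0.009 m) or (angle between disc56's own z axis and vertical above 1.5 rad and z of disc40 in the frame of disc56 below -0.009 m)) and ((angle between disc56's own z axis and vertical below 1.5 rad and z of disc32 in the frame of disc56 above 0.009 m) or (angle between disc56's own z axis and vertical above 1.5 rad and z of disc32 in the frame of disc56 below -0.009 m)) and (angle between disc48's own z axis and vertical below 0.08 rad or angle between disc48's own z axis and vertical above 3.06 rad) and ((angle between disc48's own z axis and vertical below 1.5 rad and z of disc40 in the frame of disc48 above 0.009 m) or (angle between disc48's own z axis and vertical above 1.5 rad and z of disc40 in the frame of disc48 below -0.009 m)) and ((angle between disc48's own z axis and vertical below 1.5 rad and z of disc32 in the frame of disc48 above 0.009 m) or (angle between disc48's own z axis and vertical above 1.5 rad and z of disc32 in the frame of disc48 below -0.009 m)) and (angle between disc40's own z axis and vertical below 0.08 rad or angle between disc40's own z axis and vertical above 3.06 rad) and ((angle between disc40's own z axis and vertical below 1.5 rad and z of disc32 in the frame of disc40 above 0.009 m) or (angle between disc40's own z axis and vertical above 1.5 rad and z of disc32 in the frame of disc40 below -0.009 m)) and (angle between disc32's own z axis and vertical below 0.08 rad or angle between disc32's own z axis and vertical above 3.06 rad) and horizontal distance between cover and base above 0.1 m), for 0.2 s.
3. the cover stands over the stack on the base plate (horizontal distance between cover and base below 0.009 m and height (world z) of cover between 0.009 and 0.015 m and angle between cover's own z axis and vertical below 0.06 rad and linear speed of cover below 0.02 m/s and contact force between cover and the fingers below 0.1 N), for 0.2 s.
At the end, for the whole second after the job is handed in: Every disc present lies flat in one stack on the base plate, smaller above larger, each within 7 mm of the plate centre; the cover stands on the plate within 9 mm of its centre; the bar is in the sleeve, shoulder within 6 mm of the mouth; all released and at rest (all of step 3 and horizontal distance between each of disc64, disc56, disc48, disc40, disc32 and base below 0.007 m and height (world z) of each of disc64, disc56, disc48, disc40, disc32 above 0.015 m and (angle between disc64's own z axis and vertical below 0.08 rad or angle between disc64's own z axis and vertical above 3.06 rad) and linear speed of each of disc64, disc56, disc48, disc40, disc32, bar below 0.02 m/s and contact force between each of disc64, disc56, disc48, disc40, disc32 and the fingers below 0.1 N and ((angle between disc64's own z axis and vertical below 1.5 rad and z of disc56 in the frame of disc64 above 0.009 m) or (angle between disc64's own z axis and vertical above 1.5 rad and z of disc56 in the frame of disc64 below -0.009 m)) and ((angle between disc64's own z axis and vertical below 1.5 rad and z of disc48 in the frame of disc64 above 0.009 m) or (angle between disc64's own z axis and vertical above 1.5 rad and z of disc48 in the frame of disc64 below -0.009 m)) and ((angle between disc64's own z axis and vertical below 1.5 rad and z of disc40 in the frame of disc64 above 0.009 m) or (angle between disc64's own z axis and vertical above 1.5 rad and z of disc40 in the frame of disc64 below -0.009 m)) and ((angle between disc64's own z axis and vertical below 1.5 rad and z of disc32 in the frame of disc64 above 0.009 m) or (angle between disc64's own z axis and vertical above 1.5 rad and z of disc32 in the frame of disc64 below -0.009 m)) and (angle between disc56's own z axis and vertical below 0.08 rad or angle between disc56's own z axis and vertical above 3.06 rad) and ((angle between disc56's own z axis and vertical below 1.5 rad and z of disc48 in the frame of disc56 above 0.009 m) or (angle between disc56's own z axis and vertical above 1.5 rad and z of disc48 in the frame of disc56 below -0.009 m)) and ((angle between disc56's own z axis and vertical below 1.5 rad and z of disc40 in the frame of disc56 above 0.009 m) or (angle between disc56's own z axis and vertical above 1.5 rad and z of disc40 in the frame of disc56 below -0.009 m)) and ((angle between disc56's own z axis and vertical below 1.5 rad and z of disc32 in the frame of disc56 above 0.009 m) or (angle between disc56's own z axis and vertical above 1.5 rad and z of disc32 in the frame of disc56 below -0.009 m)) and (angle between disc48's own z axis and vertical below 0.08 rad or angle between disc48's own z axis and vertical above 3.06 rad) and ((angle between disc48's own z axis and vertical below 1.5 rad and z of disc40 in the frame of disc48 above 0.009 m) or (angle between disc48's own z axis and vertical above 1.5 rad and z of disc40 in the frame of disc48 below -0.009 m)) and ((angle between disc48's own z axis and vertical below 1.5 rad and z of disc32 in the frame of disc48 above 0.009 m) or (angle between disc48's own z axis and vertical above 1.5 rad and z of disc32 in the frame of disc48 below -0.009 m)) and (angle between disc40's own z axis and vertical below 0.08 rad or angle between disc40's own z axis and vertical above 3.06 rad) and ((angle between disc40's own z axis and vertical below 1.5 rad and z of disc32 in the frame of disc40 above 0.009 m) or (angle between disc40's own z axis and vertical above 1.5 rad and z of disc32 in the frame of disc40 below -0.009 m)) and (angle between disc32's own z axis and vertical below 0.08 rad or angle between disc32's own z axis and vertical above 3.06 rad) and x of bar in the frame of sleeve between -0.006 and 0.004 m and y of bar in the frame of sleeve between -0.005 and 0.005 m and height (world z) of bar between 0.001 and 0.009 m and angle between the x axis of bar and the x axis of sleeve, either way round below 0.08 rad); the robot touches nothing.
It fails at once if a bystander (another tool or part) is pushed more than 5 cm away (distance of any of spray, jar, screwdriver, bearing, pliers, socket, lampholder from where it was at the start of the episode above 0.05 m).
Of disc64, disc56, disc48, disc40, disc32 only 3 to 5 are there at a start; the rules pass over those that are not, and their reading is None.
At some moment in a run one of disc64, disc56, disc48, disc40, disc32, bar may be knocked a few centimetres aside while the robot is not near it.
Once in a run the grip may slacken for a moment while it holds something.
It also fails if it takes over 210 s, if anything falls off the work surface, if the arm or the gripper's body presses on something with over 40 N, if the wrist force passes 120 N, or if a joint passes its speed limit or range.

## Working session

There is one attempt and no reset: what is moved stays moved. The work goes in short steps, each a Python script; the robot and the scene stay as the last script left them, time stands still between calls to the robot, and variables do not carry over. Pictures are saved under pics/ and viewed, and the job is handed in when it is done.

```bash
mkdir -p pics; ls; cat > h.py <<'E'
import numpy as np, cv2
from bench import env, kinematics, monitor, eyes, job
def snap(name,out):
    d=eyes.grab_frame(name); cv2.imwrite('pics/'+out,cv2.cvtColor(d['frame'],cv2.COLOR_RGB2BGR)); return d
E
python3 - <<'E'
from h import *
for n in('scene','top'):
    d=snap(n,n+'0.png'); print(n,d['mtx'].round(1).tolist(),d['view'].round(4).tolist())
s=monitor.sense(); print(s['clock'],s['position'],s['ee_rot'],s['finger_gap'],env.hold_point_z)
E
```

```text
pics
scene [[413.0, 0.0, 276.9], [0.0, 413.0, 212.1], [0.0, 0.0, 1.0]] [[0.2789, 0.9603, 0.0075, -0.2169], [0.8047, -0.2295, -0.5475, -0.4145], [-0.524, 0.1587, -0.8368, 1.3132], [0.0, 0.0, 0.0, 1.0]]
top [[509.2, 0.0, 280.9], [0.0, 509.2, 209.9], [0.0, 0.0, 1.0]] [[0.0087, -0.9998, -0.0191, 0.0634], [-0.9918, -0.0062, -0.128, 0.5802], [0.1279, 0.02, -0.9916, 1.3697], [0.0, 0.0, 0.0, 1.0]]
0.1 [ 0.17345158 -0.49525966  0.23080727] [ 0.40945489  0.57699194 -0.40881967  0.57644902] 0.998044016880407 0.0187
```

View pics/scene0.png

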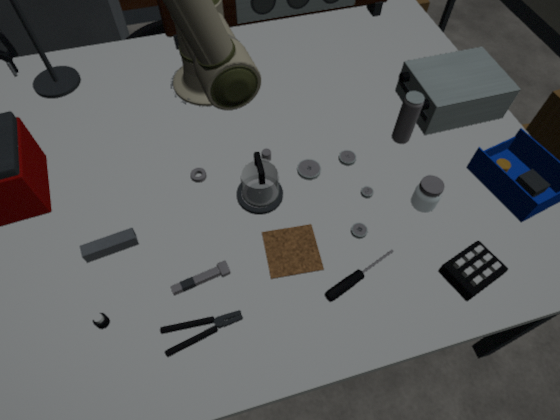

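View pics/top0.png

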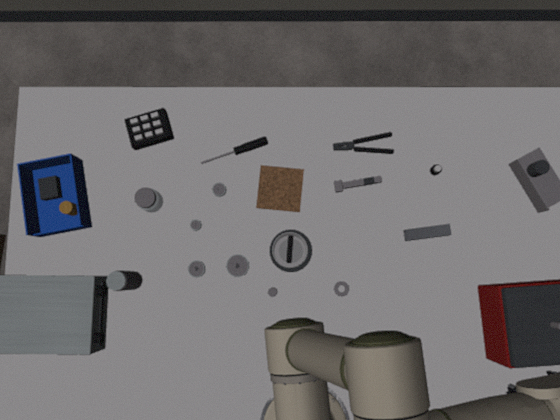

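```bash
cat > z.py <<'E'
import cv2,sys
def z(f,x0,y0,x1,y1,o):
    im=cv2.imread('pics/'+f)[y0:y1,x0:x1]; s=min(800/(x1-x0),600/(y1-y0))
    im=cv2.resize(im,None,fx=s,fy=s,interpolation=cv2.INTER_CUBIC); im=cv2.convertScaleAbs(im,alpha=1.4); cv2.imwrite('pics/'+o,im[:600,:800])
a=sys.argv; z(a[1],*map(int,a[2:6]),a[6])
E
python3 z.py top0.png 170 160 370 310 a1.png; python3 z.py scene0.png 150 140 400 320 a2.png;python3 z.py top0.png 320 120 470 250 a3.png
```

```text
(no output)
```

View pics/a1.png

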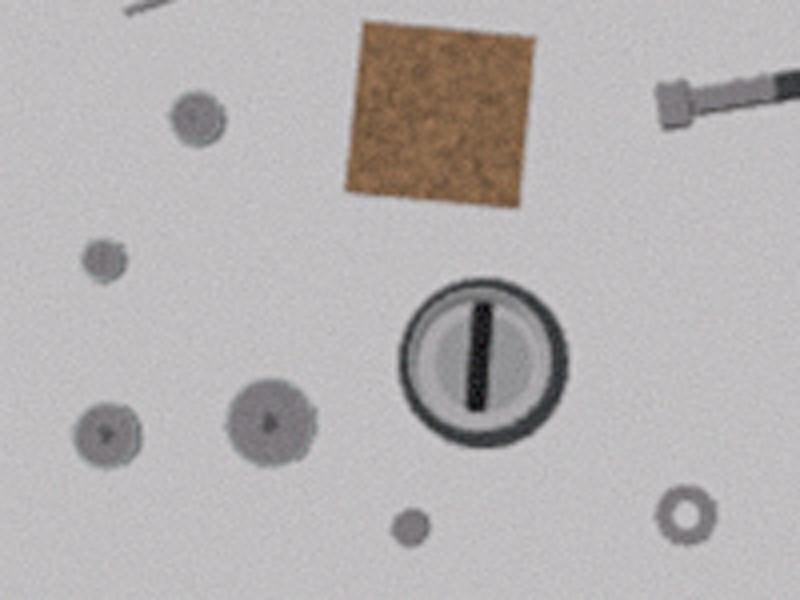

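View pics/a2.png

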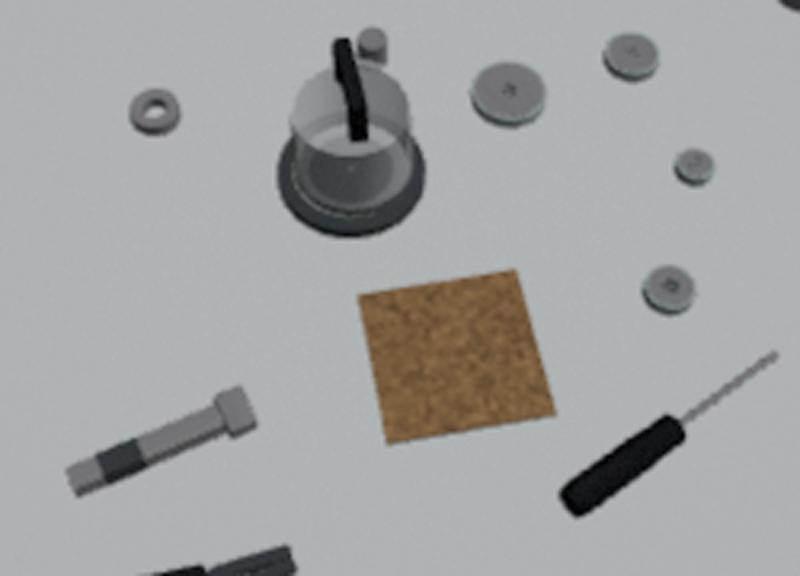

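View pics/a3.png

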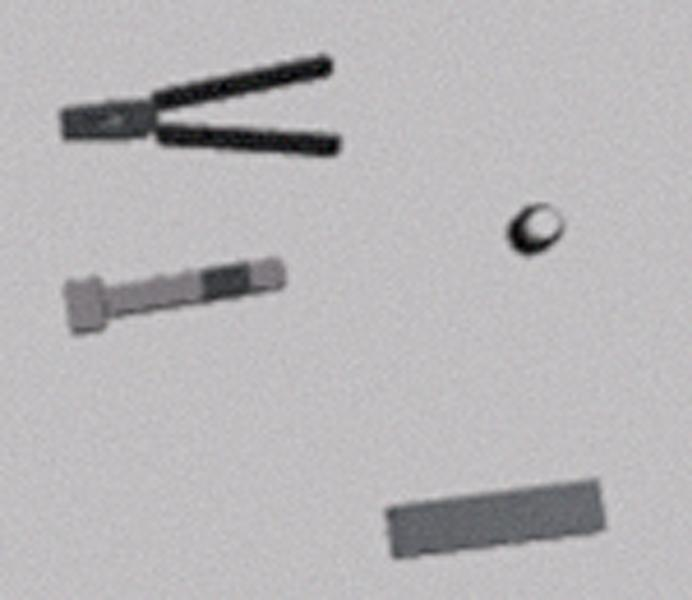

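```bash
python3 z.py scene0.png 70 210 170 285 b1.png; python3 z.py scene0.png 225 140 295 215 b2.png; python3 z.py top0.png 395 205 460 255 b3.png
```

```text
(no output)
```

View pics/b1.png

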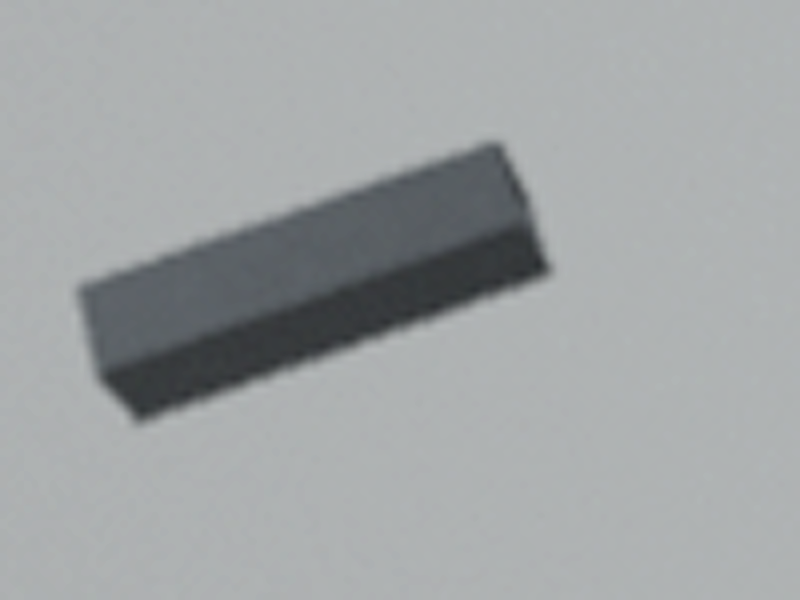

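View pics/b2.png

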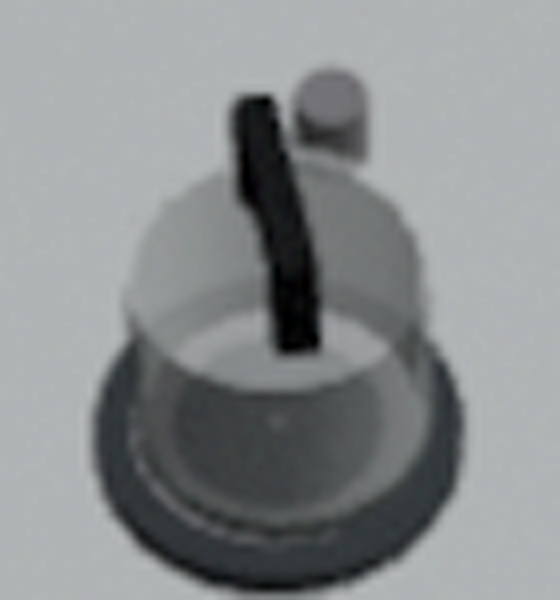

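View pics/b3.png

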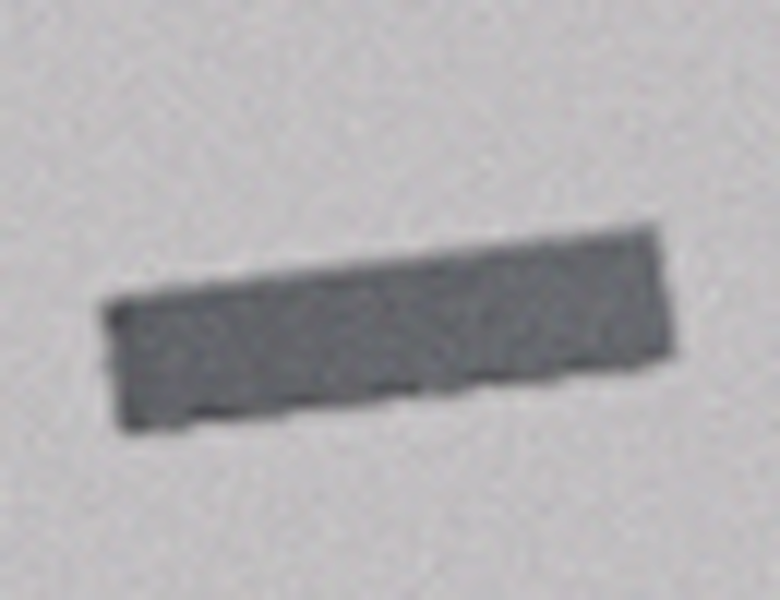

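```bash
cat >> h.py <<'E'
def ray(d,uv):
    V=d['view'];R=V[:3,:3];t=V[:3,3];K=d['mtx']
    c=-R.T@t; r=R.T@np.linalg.solve(K,[uv[0],uv[1],1.]); return c,r/np.linalg.norm(r)
def plane(d,uv,z):
    c,r=ray(d,uv); return c+r*(z-c[2])/r[2]
def tri(d1,u1,d2,u2):
    c1,r1=ray(d1,u1);c2,r2=ray(d2,u2)
    A=np.stack([r1,-r2],1); s=np.linalg.lstsq(A,c2-c1,rcond=None)[0]
    p,q=c1+r1*s[0],c2+r2*s[1]; return (p+q)/2,np.linalg.norm(p-q)
def proj(d,p):
    q=d['view'][:3,:3]@np.asarray(p)+d['view'][:3,3]; q=d['mtx']@q; return q[:2]/q[2]
def cents(d,thr=None):
    im=d['frame']; g=cv2.cvtColor(im,cv2.COLOR_RGB2GRAY); g=cv2.GaussianBlur(g,(3,3),0)
    bg=cv2.medianBlur(g,91).astype(int)
    m=((bg-g.astype(int))>(thr or 25)).astype(np.uint8)
    n,l,st,ce=cv2.connectedComponentsWithStats(m,connectivity=4); return m,l,st,ce
E
python3 - <<'E'
from h import *
for n in('scene','top'):
    d=eyes.grab_frame(n); print(n,(-d['view'][:3,:3].T@d['view'][:3,3]).round(3)); m,l,st,ce=cents(d)
    cv2.imwrite('pics/m_%s.png'%n,m*255)
    for i in range(1,len(st)):
        if 60<st[i,4]<6000: print(i,st[i].tolist(),ce[i].round(1),plane(d,ce[i],.006).round(3))
E
```

```text
scene [ 1.082 -0.095  0.874]
1 [223, 0, 18, 26, 301] [230.1  11.8] [-0.353  0.15   0.006]
2 [251, 0, 24, 14, 263] [262.    5.9] [-0.359  0.272  0.006]
3 [287, 0, 22, 9, 135] [297.   3.] [-0.342  0.404  0.006]
5 [347, 0, 41, 17, 358] [369.8   5.8] [-0.251  0.661  0.006]
6 [420, 0, 35, 35, 402] [440.5  14.2] [-0.131  0.89   0.006]
7 [501, 0, 59, 57, 402] [530.8  25.7] [0.021 1.169 0.006]
25 [127, 21, 49, 18, 304] [154.1  30.2] [-0.313 -0.132  0.006]
39 [171, 56, 90, 55, 2979] [218.   86.1] [0.035 0.024 0.006]
44 [391, 62, 103, 82, 3395] [432.6 110.2] [0.316 0.622 0.006]
45 [9, 64, 9, 13, 71] [13.4 69.6] [-0.22  -0.594  0.006]
46 [200, 64, 20, 6, 62] [208.6  66.8] [-0.065  0.013  0.006]
48 [32, 65, 49, 34, 1248] [56.3 81.8] [-0.122 -0.461  0.006]
49 [533, 92, 27, 31, 288] [548.1 105.4] [0.392 0.971 0.006]
50 [0, 111, 52, 116, 1484] [ 31.4 177.8] [ 0.257 -0.524  0.006]
55 [466, 143, 81, 80, 2122] [501.6 184.8] [0.619 0.663 0.006]
56 [236, 149, 47, 66, 2012] [260.2 186.4] [0.45  0.05  0.006]
57 [338, 151, 17, 15, 208] [346.6 158. ] [0.42  0.303 0.006]
58 [297, 160, 23, 21, 375] [308.3 169
[... 1892 characters left out ...]
302 0.006]
18 [115, 270, 28, 21, 410] [129.9 280. ] [0.384 0.489 0.006]
20 [88, 275, 33, 80, 1297] [ 99.6 312.2] [0.295 0.569 0.006]
22 [477, 279, 83, 86, 1514] [496.1 311.3] [ 0.308 -0.523  0.006]
23 [334, 282, 15, 14, 138] [341.2 288.4] [ 0.366 -0.1    0.006]
24 [268, 287, 10, 10, 71] [272.5 291.6] [0.355 0.09  0.006]
25 [265, 317, 164, 90, 3773] [359.9 347.5] [ 0.207 -0.15   0.006]
27 [270, 372, 41, 13, 161] [284.4 376.3] [0.129 0.055 0.006]
29 [311, 375, 23, 45, 561] [322.1 398.7] [ 0.072 -0.047  0.006]
30 [518, 381, 42, 7, 165] [537.9 384.7] [ 0.115 -0.625  0.006]
32 [396, 387, 132, 33, 599] [474.7 403.4] [ 0.065 -0.455  0.006]
36 [261, 400, 11, 20, 75] [265.1 409.2] [0.042 0.106 0.006]
```

```bash
python3 - <<'E'
from h import *
D={n:eyes.grab_frame(n) for n in('scene','top')}
for n,(x0,y0,x1,y1) in dict(scene=(235,140,290,215),top=(265,225,315,275)).items():
    g=cv2.cvtColor(D[n]['frame'],cv2.COLOR_RGB2GRAY)
    m=np.zeros_like(g); m[y0:y1,x0:x1]=(g[y0:y1,x0:x1]<30)
    k,l,st,ce=cv2.connectedComponentsWithStats(m); i=1+np.argmax(st[1:,4]); m=(l==i).astype(np.uint8)
    c=cv2.findContours(m,0,1)[0][0]; r=cv2.minAreaRect(c); b=cv2.boxPoints(r); print(n,st[i],ce[i],r,b.round(1).tolist())
    for z in(.130,.123): print(z,plane(D[n],r[0],z).round(4),[plane(D[n],p,z).round(4).tolist() for p in b])
    # base: dark
    cs=[];m=((g<75)&(np.ones_like(g)>0)).astype(np.uint8); q=np.zeros_like(m); q[y0-5:y1+5,x0-5:x1+5]=m[y0-5:y1+5,x0-5:x1+5]
    h=cv2.convexHull(np.vstack(cv2.findContours(q,0,1)[0])); e=cv2.fitEllipse(h); print('base',e,plane(D[n],e[0],.012).round(4),plane(D[n],e[0],.006).round(4), cv2.boundingRect(h))
    # mat
    hsv=cv2.cvtColor(D[n]['frame'],cv2.COLOR_RGB2HSV); mm=((hsv[...,1]>90)&(hsv[...,0]>5)&(hsv[...,0]<25)).astype(np.uint8)
    k,l,st,ce=cv2.connectedComponentsWithStats(mm); 
    for i in range(1,k):
        if 1000<st[i,4]<4000: print('mat',st[i],ce[i],plane(D[n],ce[i],.003).round(4))
    o=D[n]['frame'].copy(); cv2.drawContours(o,[h],-1,(255,0,0),1); cv2.drawContours(o,[c],-1,(0,255,0),1)
    cv2.imwrite(f'pics/c_{n}.png',cv2.resize(o[y0-10:y1+10,x0-10:x1+10,::-1],None,fx=6,fy=6))
E
```

```text
scene [255 152  10  32 173] [259.43352601 167.8265896 ] ((259.2124328613281, 167.707275390625), (32.015254974365234, 6.26053524017334), 75.25643920898438) [[252.10000610351562, 153.0], [258.20001220703125, 151.39999389648438], [266.29998779296875, 182.39999389648438], [260.29998779296875, 184.0]]
0.13 [0.4874 0.0408 0.13  ] [[0.4395, 0.0361, 0.13], [0.4386, 0.0512, 0.13], [0.533, 0.0453, 0.13], [0.5336, 0.031, 0.13]]
0.123 [0.4818 0.0421 0.123 ] [[0.4335, 0.0373, 0.123], [0.4326, 0.0525, 0.123], [0.5278, 0.0466, 0.123], [0.5285, 0.0322, 0.123]]
base ((259.587890625, 183.87181091308594), (47.70136260986328, 64.11205291748047), 3.9381165504455566) [0.4457 0.0494 0.012 ] [0.4413 0.0504 0.006 ] (237, 152, 46, 62)
mat [ 523   89   37   70 1309] [547.65851795 124.28647823] [0.4588 0.9235 0.003 ]
mat [ 263  225   60   53 2350] [291.55021277 250.93106383] [0.6523 0.0727 0.003 ]
top [287 236   6  26  83] [289.4939759 248.6626506] ((289.5, 248.49998474121094), (3.5280392169952393, 25.156452178955078), 4.39870548248291) [[286.79998779296875, 260.8999938964844], [288.70001220703125, 235.8000030517578], [292.20001220703125, 236.10000610351562], [290.29998779296875, 261.20001220703125]]
0.13 [0.4685 0.0431 0.13  ] [[0.4368, 0.0499, 0.13], [0.5009, 0.0454, 0.13], [0.5003, 0.0364, 0.13], [0.4362, 0.0409, 0.13]]
0.123 [0.4688 0.0432 0.123 ] [[0.437, 0.0499, 0.123], [0.5014, 0.0454, 0.123], [0.5008, 0.0363, 0.123], [0.4364, 0.0409, 0.123]]
base ((290.4443664550781, 250.43544006347656), (41.68867111206055, 41.755130767822266), 102.42699432373047) [0.4693 0.0408 0.012 ] [0.4696 0.0408 0.006 ] (270, 230, 42, 42)
mat [ 257  166   46   46 1762] [279.66174801 188.30419977] [0.6462 0.0726 0.003 ]
```

```bash
cat >> h.py <<'E'
from scipy.spatial.transform import Rotation as Ro
def quat(a):
    x=np.array([0,0,-1.]); z=np.array([np.cos(a),np.sin(a),0]); return Ro.from_matrix(np.stack([x,np.cross(z,x),z],1)).as_quat()
def best(p,a):
    q0=monitor.sense()['joints']; r=[]
    for k in (0,1,-1):
        if k==-1: break
        j=kinematics.ik(p,quat(a+k*np.pi))
        if j is not None: r.append((np.abs(np.array(j)-q0).max(),a+k*np.pi))
    return quat(min(r)[1])
def st(t=''):
    s=monitor.sense(); print(t,'t=%.1f'%s['clock'],'p',np.round(s['position'],4),'F',np.round(s['contact_force'],1),'gap %.3f'%s['finger_gap'],flush=True); return s
E
python3 - <<'E'
from h import *
D={n:eyes.grab_frame(n) for n in('scene','top')}
print(tri(D['scene'],(255.2,152.2),D['top'],(288.5,261.05)))
x,y=.471,.043; q=best([x,y,.2],np.radians(86))
st(); env.reach([x,y,.20],q); st(); snap('scene','s1.png')
print(env.movel([x,y,.107],velocity=.1,guard=8)); st()
env.close_gripper(60); st('closed')
print(env.movel([x,y,.13],velocity=.06)); st('lifted')
snap('scene','s2.png')
E
```

```text
(array([0.4364796 , 0.04491186, 0.12690643]), np.float64(0.0011725937062326472))
 t=0.4 p [ 0.1735 -0.4955  0.2312] F [ 0.6 -0.2 -0.7] gap 0.997
 t=2.6 p [0.4711 0.0424 0.2   ] F [0.2 0.7 0.4] gap 1.002
False
 t=3.7 p [0.4714 0.0429 0.1075] F [ 0.2 -0.1  1.4] gap 0.999
closed t=4.4 p [0.4711 0.0431 0.1072] F [-0.1  0.7  2.3] gap 0.145
False
lifted t=4.9 p [0.471  0.043  0.1301] F [ 0.7 -0.3 -3.3] gap 0.147
```

View pics/s2.png

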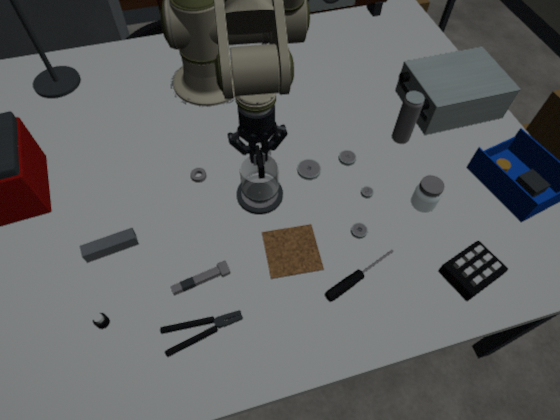

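The gripper holds the handle at (258,150) and the cover is lifted off the base at (260,190). Next I carry it to the mat.

```bash
python3 - <<'E'
from h import *
x,y=.471,.043
env.movel([x,y,.2],velocity=.15); st()
X,Y=.649,.073
env.movel([X,Y,.2],velocity=.15); st('over mat')
env.movel([X,Y,.106],velocity=.1)
print(env.movel([X,Y,.0965],velocity=.03,guard=6)); st('down')
env.release(); env.hold(.3); st('rel')
env.movel([X,Y,.21],velocity=.2)
env.reach([.30,-.33,.25],best([.3,-.33,.25],np.radians(-45))); st()
snap('scene','s3.png');snap('top','t3.png')
E
python3 z.py top3.png 0 0 1 1 x.png 2>/dev/null; python3 z.py t3.png 170 160 370 310 a1.png; python3 z.py s3.png 150 120 400 300 a2.png
```

```text
t=5.6 p [0.4705 0.0431 0.199 ] F [-0.5 -0.1 -3.7] gap 0.152
over mat t=6.9 p [0.6487 0.073  0.1999] F [ 0.5  0.  -2.7] gap 0.147
True
down t=8.4 p [0.6496 0.0733 0.0982] F [0.9 1.5 4. ] gap 0.150
rel t=9.4 p [0.6489 0.0732 0.0971] F [ 0.  -0.4  0.1] gap 1.000
 t=12.0 p [ 0.3004 -0.3298  0.2499] F [-0.4 -0.  -0. ] gap 1.000
```

View pics/s3.png

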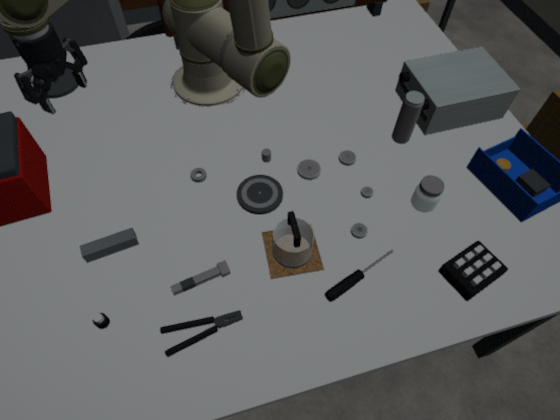

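View pics/t3.png

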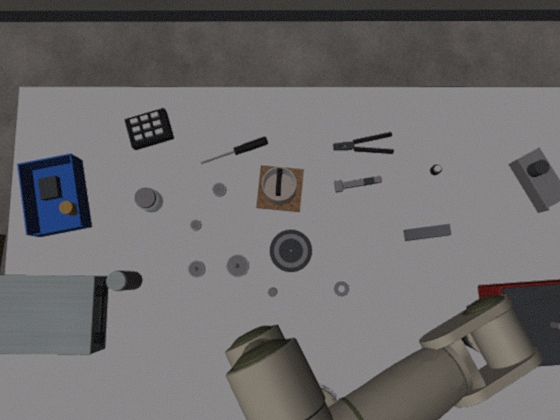

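View pics/a2.png

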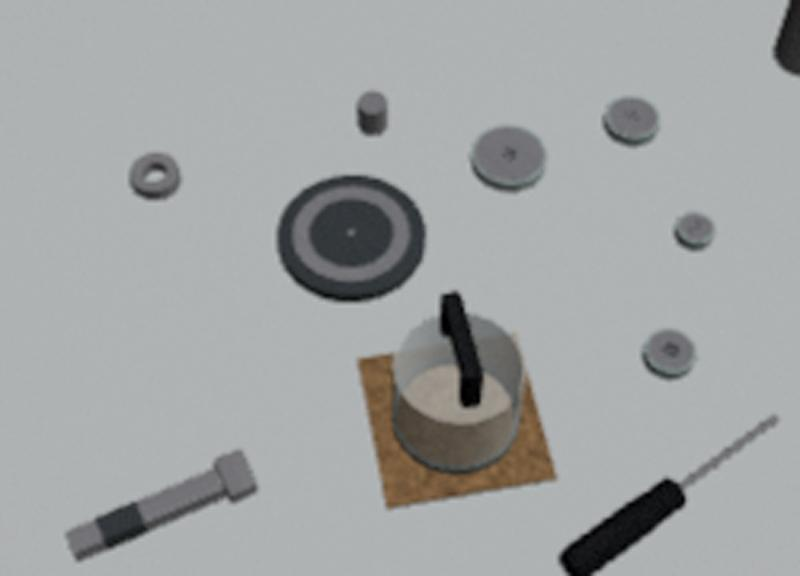

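```bash
cat >> h.py <<'E'
def discs(D,roi=None):
    out={}
    for n in D:
        m,l,s,ce=cents(D[n]); L=[]
        for i in range(1,len(s)):
            if 60<s[i,4]<450: L.append((ce[i],s[i,4]))
        out[n]=L
    R=[]
    for c1,a1 in out['scene']:
        for c2,a2 in out['top']:
            p,q=plane(D['scene'],c1,.006),plane(D['top'],c2,.006)
            if np.linalg.norm(p-q)<.012 and .3<np.hypot(*p[:2])<.76:
                t,e=tri(D['scene'],c1,D['top'],c2)
                dep=np.linalg.norm(-D['top']['view'][:3,:3].T@D['top']['view'][:3,3]-q)
                R.append((((p+q)/2)[:2].round(4),t.round(4),(p-q)[:2].round(4),round(1e3*2*np.sqrt(a2/np.pi)*dep/509,1),round(a1)))
    return R
def both(): return {n:eyes.grab_frame(n) for n in('scene','top')}
E
python3 - <<'E'
from h import *
D=both()
for r in discs(D): print(*r)
for n,(x0,y0,x1,y1) in dict(scene=(230,168,292,218),top=(265,225,317,277)).items():
    g=cv2.cvtColor(D[n]['frame'],cv2.COLOR_RGB2GRAY); g=cv2.GaussianBlur(g,(3,3),0)
    m=np.zeros_like(g); m[y0:y1,x0:x1]=(g[y0:y1,x0:x1]<(75 if n=='top' else 100))
    h=max(cv2.findContours(m,0,1)[0],key=cv2.contourArea); e=cv2.fitEllipse(cv2.convexHull(h)); print(n,g[y0:y1:8,x0:x1:8],e,plane(D[n],e[0],.012).round(4),plane(D[n],e[0],.006).round(4))
    hi=m.copy(); k=cv2.findContours(m,cv2.RETR_CCOMP,1)
    for c in k[0]:
        if cv2.contourArea(c)>200:e=cv2.fitEllipse(c); print(e, plane(D[n],e[0],.012).round(4))
E
```

```text
[0.3535 0.0909] [0.3559 0.0902 0.0115] [-0.0043  0.0019] 26.7 120
[0.419  0.3031] [0.4178 0.3041 0.0028] [0.0031 0.0012] 47.4 210
[0.4288 0.1887] [0.4272 0.1897 0.0015] [0.0038 0.0002] 61.7 377
[ 0.3671 -0.1001] [ 0.366  -0.1002  0.0035] [0.0021 0.0003] 37.9 183
[0.5418 0.3091] [0.5407 0.3105 0.0017] [0.0038 0.0011] 31.4 117
[0.6436 0.2454] [0.6427 0.2467 0.0008] [0.0042 0.0008] 39.2 204
scene [[126 127 127 127 127 127 127 127]
 [127 127 125  50  41  95 127 127]
 [127 115  77  43  40  79  45 127]
 [127  41  64  40  41  39  54 127]
 [127  52  84  39  39  78  40 127]
 [127 127  32  43  48  39 122 127]
 [127 127 127 127 127 127 127 117]] ((259.3365478515625, 194.18771362304688), (40.559024810791016, 47.26805877685547), 87.91357421875) [0.4775 0.0403 0.012 ] [0.4733 0.0412 0.006 ]
((259.2662353515625, 194.1851806640625), (39.95048522949219, 46.5849723815918), 87.4493637084961) [0.4775 0.0401 0.012 ]
top [[136 136 136 136 136 135 136]
 [137 136  50  58  46 133 136]
 [136  49  84  46  54  60 136]
 [135  57  45  52  49  90 132]
 [136  45  59  48  46  82 137]
 [136 133  59  90  81  68 136]
 [136 136 137 133 136 136 135]] ((290.4256591796875, 250.43124389648438), (41.34944152832031, 41.4281120300293), 70.68294525146484) [0.4693 0.0408 0.012 ] [0.4696 0.0408 0.006 ]
((290.3950500488281, 250.33253479003906), (23.7921199798584, 24.2203426361084), 175.6785125732422) [0.4696 0.0409 0.012 ]
((290.4465637207031, 250.426025390625), (40.76850509643555, 40.83800506591797), 96.0711669921875) [0.4693 0.0408 0.012 ]
((290.48626708984375, 250.33184814453125), (33.78266143798828, 34.0867919921875), 179.2598419189453) [0.4696 0.0407 0.012 ]
```

```bash
cat >> h.py <<'E'
PARK=([.30,-.33,.25],np.radians(-45))
BX,BY=.4714,.0410
def pick(x,y,tz,a=np.pi/2,eff=60,up=.12):
    q=best([x,y,up],a); env.reach([x,y,up],q)
    env.movel([x,y,tz+.025],velocity=.15); print('g',env.movel([x,y,tz],velocity=.06,guard=8)); st('at')
    env.close_gripper(eff); s=st('closed'); return s
def park(): env.reach(PARK[0],best(PARK[0],PARK[1])); st('park')
E
python3 - <<'E'
from h import *
x,y=.4288,.1887
pick(x,y,-.002); env.movel([x,y,.06],velocity=.1); st('lift'); snap('scene','s4.png')
E
python3 z.py s4.png 250 100 370 220 a4.png
```

```text
g False
at t=15.6 p [ 0.4288  0.1887 -0.0022] F [-0.   0.3 -0.1] gap 1.000
closed t=15.9 p [ 0.429   0.1888 -0.0011] F [-3.8 -1.1 11.6] gap 0.722
lift t=16.7 p [0.4284 0.1886 0.0595] F [-0.5 -0.1 -1.2] gap 0.718
```

View pics/a4.png

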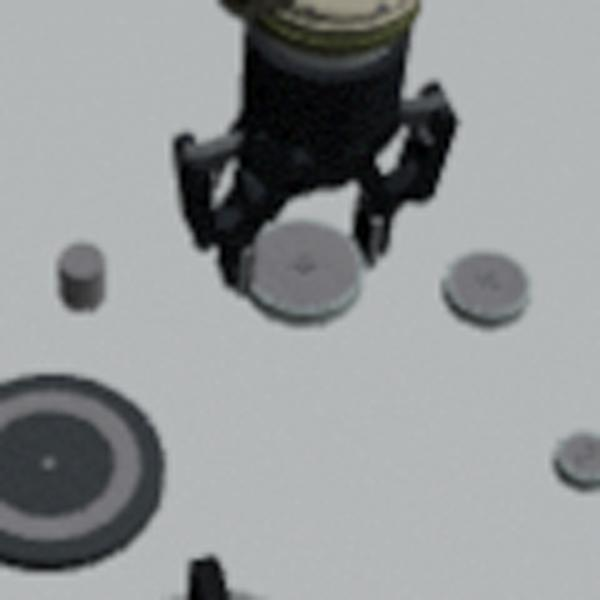

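The disc64 is held level between the fingers (seen at 305,270 in the crop). Placing it now.

```bash
cat >> h.py <<'E'
def place(tz,x=BX,y=BY,a=np.pi/2,up=.12,below=.003):
    p=monitor.sense()['position']; env.movel([p[0],p[1],up],velocity=.2)
    env.movel([x,y,up],velocity=.2); st('over')
    env.movel([x,y,tz+.012],velocity=.12)
    print('g',env.movel([x,y,tz-below],velocity=.03,guard=5)); st('down')
    env.release(); env.hold(.1); st('rel'); p=monitor.sense()['position']
    env.movel([x,y,up+.05],velocity=.25)
E
python3 - <<'E'
from h import *
place(.011); park(); D=both()
for n in D: cv2.imwrite(f'pics/p5_{n}.png',D[n]['frame'][...,::-1])
for r in discs(D): print(*r)
E
python3 z.py p5_top.png 170 160 370 310 a1.png;python3 z.py p5_scene.png 220 150 320 225 a2.png
```

```text
over t=18.1 p [0.4709 0.0417 0.1196] F [ 0.5 -0.6 -0.5] gap 0.714
g True
down t=19.5 p [0.4715 0.041  0.0111] F [-0.7 -0.1  6.2] gap 0.717
rel t=20.0 p [0.4711 0.041  0.0107] F [-0.5  0.5  0.7] gap 1.001
park t=22.3 p [ 0.3004 -0.3295  0.2496] F [1.  0.7 0.1] gap 1.000
[0.3534 0.0909] [0.356  0.0902 0.0119] [-0.0046  0.0019] 27.1 119
[0.4189 0.3031] [0.4178 0.3041 0.0027] [0.0031 0.0012] 47.2 210
[ 0.3669 -0.1   ] [ 0.3657 -0.1002  0.0032] [0.0024 0.0004] 37.5 181
[0.5417 0.309 ] [0.5407 0.3104 0.0018] [0.0037 0.0011] 31.0 116
[0.6435 0.2453] [6.427e-01 2.467e-01 6.000e-04] [0.0043 0.0008] 39.0 203
```

View pics/a1.png

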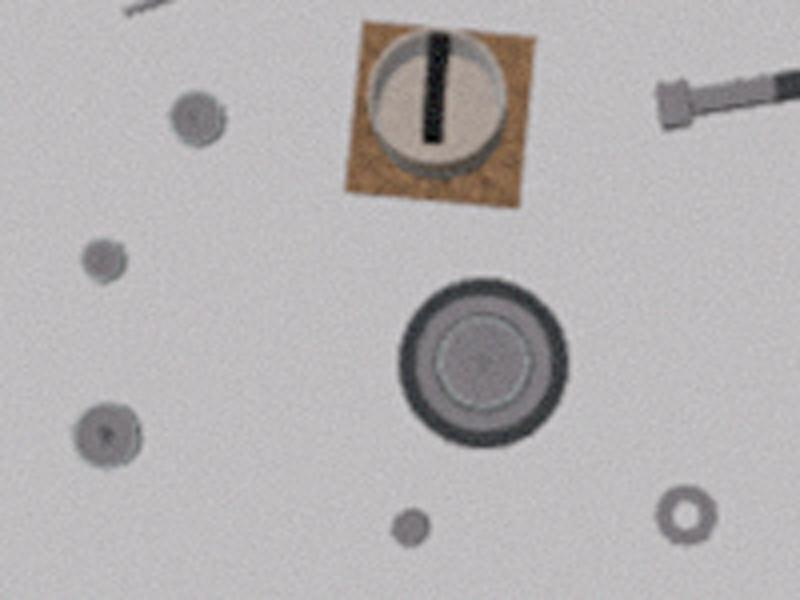

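View pics/a2.png

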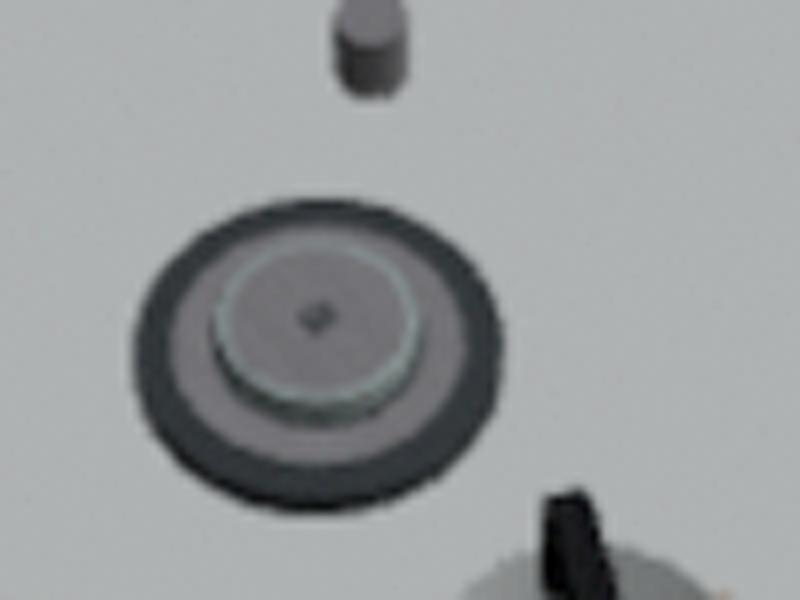

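```bash
python3 - <<'E'
from h import *
x,y=.4189,.3031
pick(x,y,.002); p=monitor.sense()['position'][2]; place(p+.024); park(); D=both()
for n in D: cv2.imwrite(f'pics/p6_{n}.png',D[n]['frame'][...,::-1])
for r in discs(D): print(*r)
E
python3 z.py p6_top.png 170 160 370 310 a1.png;python3 z.py p6_scene.png 220 150 320 225 a2.png
```

```text
g False
at t=26.1 p [0.4189 0.3031 0.0018] F [-0.2  0.7 -0.1] gap 1.001
closed t=26.8 p [0.4189 0.3031 0.002 ] F [0.1 0.4 0.3] gap -0.003
over t=29.1 p [0.4712 0.0416 0.1199] F [-0.4  0.3  0.5] gap 0.001
g True
down t=30.4 p [0.4713 0.041  0.024 ] F [-2.3 -0.5  8.5] gap -0.004
rel t=31.3 p [0.4711 0.041  0.0238] F [-0.8  0.3 -0.3] gap 0.997
park t=33.5 p [ 0.3004 -0.3295  0.2495] F [0.6 0.  0.8] gap 1.001
[0.3534 0.0908] [0.3559 0.0901 0.0118] [-0.0045  0.0021] 26.9 119
[0.4581 0.3132] [0.4569 0.3144 0.0023] [0.0033 0.0009] 47.6 220
[ 0.3669 -0.1001] [ 0.3658 -0.1002  0.0032] [0.0023 0.0004] 37.2 181
[0.5417 0.3092] [0.5406 0.3106 0.0016] [0.0038 0.0009] 30.9 116
[0.6436 0.2453] [0.6428 0.2467 0.0007] [0.0042 0.0006] 39.2 203
```

View pics/a1.png

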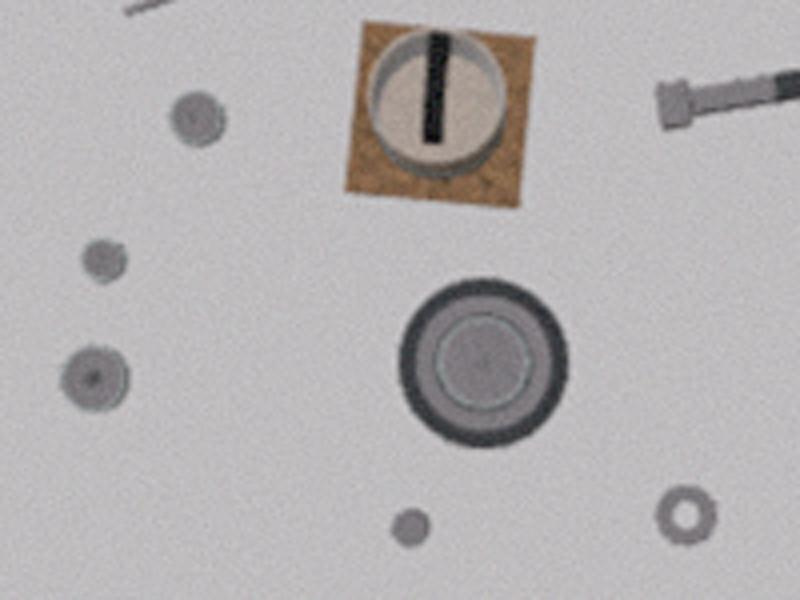

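View pics/a2.png

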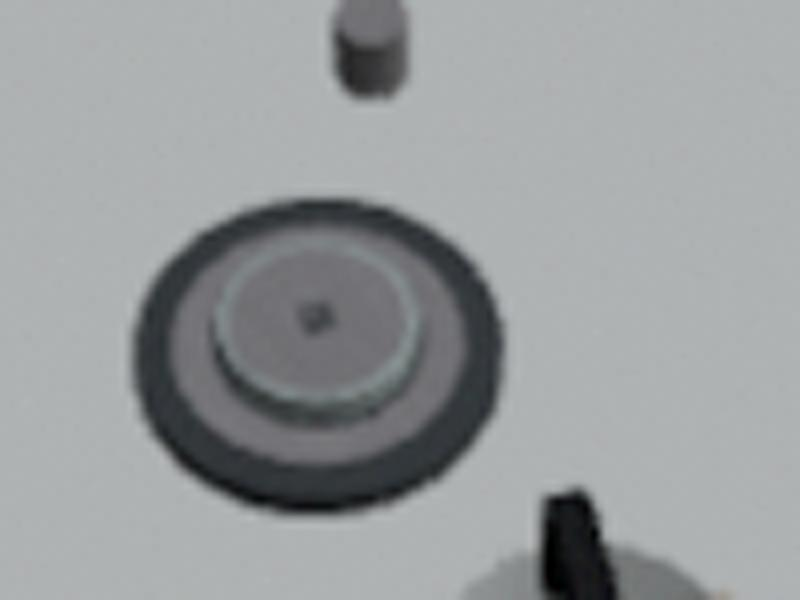

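The grasp missed: the disc48 had been knocked aside and now lies at (95,378) in the crop, which is (0.458, 0.313). The disc64 is still centred. I'll pick again with a gap check.

```bash
python3 - <<'E'
from h import *
x,y=.4581,.3132
s=pick(x,y,.002); p=s['position'][2]
assert s['finger_gap']>.4
place(p+.024); park(); D=both()
for n in D: cv2.imwrite(f'pics/p7_{n}.png',D[n]['frame'][...,::-1])
for r in discs(D): print(*r)
E
python3 z.py p7_top.png 170 160 370 310 a1.png;python3 z.py p7_scene.png 220 150 320 225 a2.png
```

```text
g False
at t=37.4 p [0.4581 0.3132 0.0019] F [-0.1 -0.   1.4] gap 1.004
closed t=37.9 p [0.4584 0.3133 0.0028] F [-1.9 -0.4  6.4] gap 0.524
over t=40.1 p [0.4713 0.0416 0.12  ] F [ 0.3 -0.5 -0.9] gap 0.523
g True
down t=41.4 p [0.4716 0.041  0.0269] F [-0.6 -0.4  5.3] gap 0.527
rel t=42.0 p [0.4712 0.0411 0.0266] F [ 1.  -0.4 -0.4] gap 1.004
park t=44.2 p [ 0.3004 -0.3295  0.2495] F [ 0.2 -0.1  0.1] gap 1.002
[0.3534 0.0908] [0.3559 0.0901 0.0118] [-0.0045  0.0021] 26.9 119
[ 0.367 -0.1  ] [ 0.3659 -0.1002  0.0034] [0.0022 0.0004] 37.6 181
[0.5418 0.3092] [0.5408 0.3106 0.0017] [0.0038 0.001 ] 31.0 117
[0.6436 0.2454] [0.6428 0.2467 0.001 ] [0.004  0.0008] 39.3 204
```

View pics/a1.png

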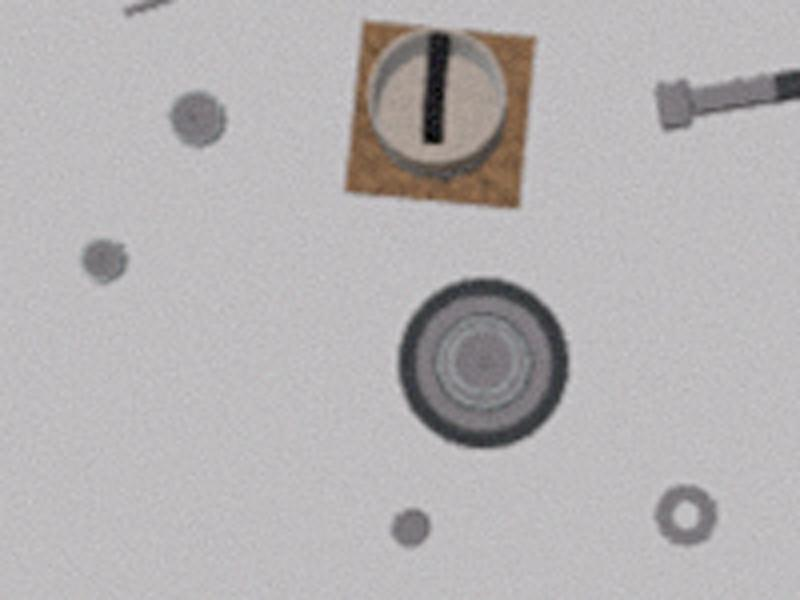

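View pics/a2.png

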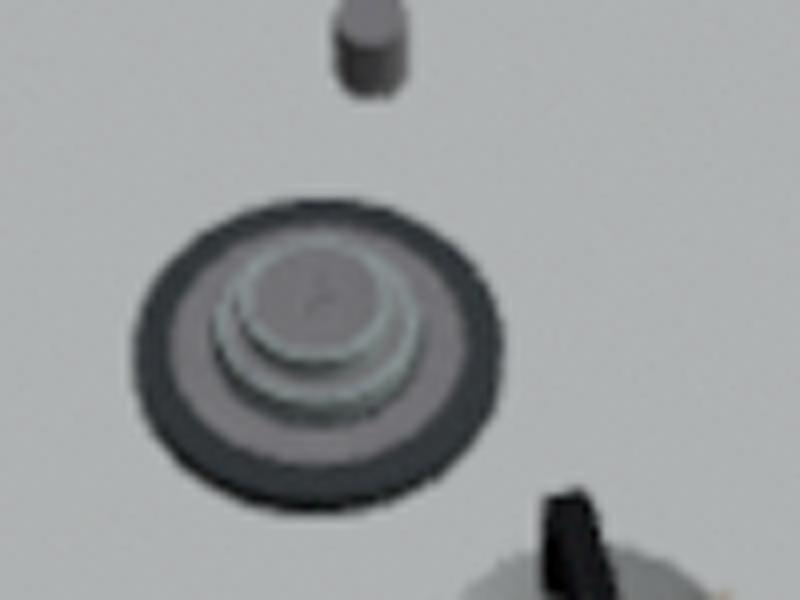

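```bash
python3 - <<'E'
from h import *
s=pick(.6436,.2454,.0035); p=s['position'][2]
assert s['finger_gap']>.33
place(p+.036); park(); D=both()
for n in D: cv2.imwrite(f'pics/p8_{n}.png',D[n]['frame'][...,::-1])
for r in discs(D): print(*r)
E
python3 z.py p8_top.png 170 160 370 310 a1.png;python3 z.py p8_scene.png 220 150 320 225 a2.png
```

```text
g False
at t=48.1 p [0.6436 0.2454 0.0034] F [-0.9  0.   0.3] gap 0.998
closed t=48.6 p [0.644  0.2455 0.0043] F [-0.8 -1.3  5.7] gap 0.430
over t=50.8 p [0.4717 0.0414 0.1199] F [ 0.1 -0.4 -0.3] gap 0.432
g True
down t=52.0 p [0.4716 0.041  0.0402] F [-1.7  0.2  7. ] gap 0.425
rel t=52.6 p [0.4713 0.041  0.0399] F [-0.9  0.   0.3] gap 1.000
park t=54.8 p [ 0.3004 -0.3295  0.2495] F [ 0.6  0.5 -0.3] gap 1.002
[0.3534 0.0909] [0.356  0.0902 0.0119] [-0.0046  0.0019] 27.1 119
[ 0.3672 -0.1   ] [ 0.3663 -0.1001  0.0039] [0.0018 0.0002] 37.9 181
[0.5417 0.3091] [0.5406 0.3105 0.0016] [0.0038 0.0009] 31.2 116
```

View pics/a1.png

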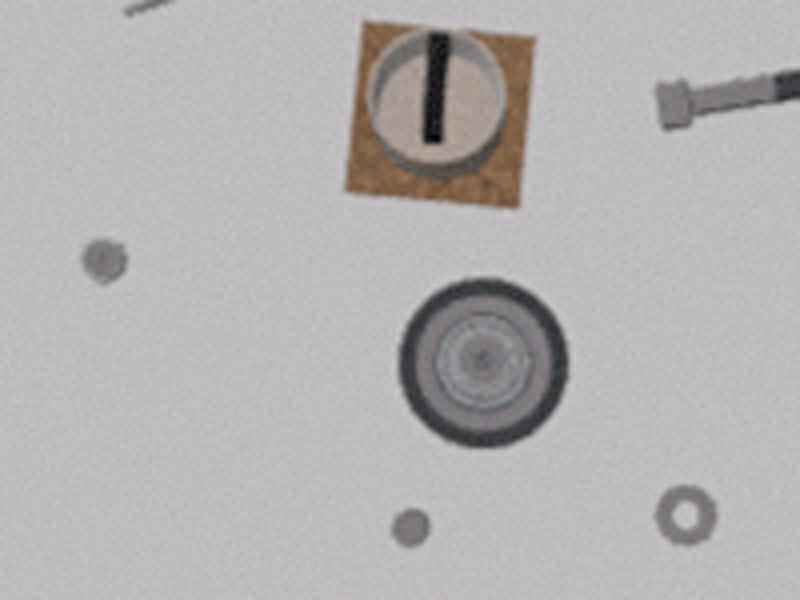

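View pics/a2.png

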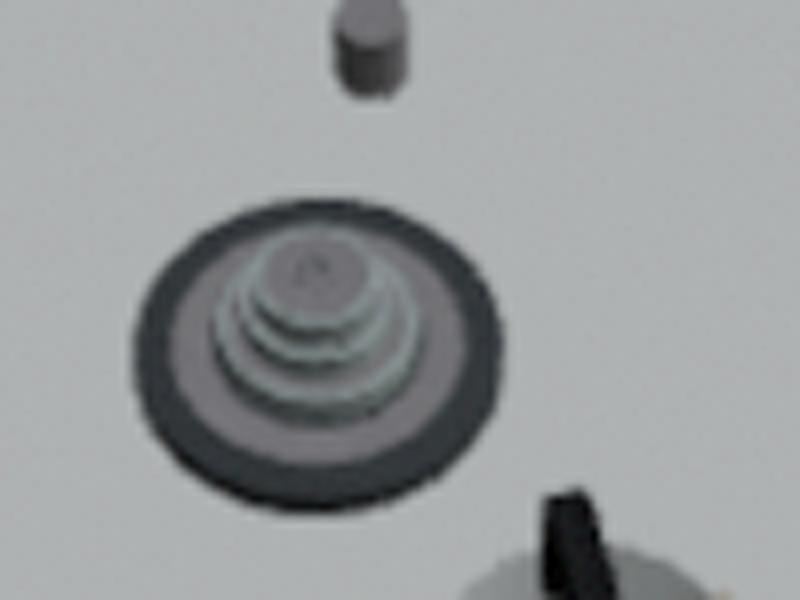

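The three discs are centred on the plate; the top disc is at (483,360) in the top crop. Next is disc32.

```bash
python3 - <<'E'
from h import *
s=pick(.5417,.3091,.004); p=s['position'][2]
assert s['finger_gap']>.25
place(p+.048); park(); D=both()
for n in D: cv2.imwrite(f'pics/p9_{n}.png',D[n]['frame'][...,::-1])
for r in discs(D): print(*r)
E
python3 z.py p9_top.png 170 160 370 310 a1.png;python3 z.py p9_scene.png 220 150 320 225 a2.png
```

```text
g False
at t=58.7 p [0.5417 0.3091 0.0039] F [0.1 0.4 1.1] gap 1.001
closed t=59.3 p [0.542  0.3092 0.0046] F [-1.  -0.1  6.5] gap 0.336
over t=61.5 p [0.4715 0.0416 0.1199] F [-0.3 -0.2 -0.8] gap 0.336
g True
down t=62.6 p [0.4716 0.041  0.0525] F [-2.8  0.   7.4] gap 0.332
rel t=63.3 p [0.4713 0.0411 0.0522] F [-0.6 -0.5 -0.4] gap 1.001
park t=65.5 p [ 0.3004 -0.3295  0.2495] F [ 0.8 -0.8  0.6] gap 1.002
[0.3534 0.0909] [0.356  0.0902 0.0119] [-0.0046  0.0019] 27.1 119
[ 0.367 -0.1  ] [ 0.366  -0.1002  0.0035] [0.0021 0.0004] 37.5 181
```

View pics/a1.png

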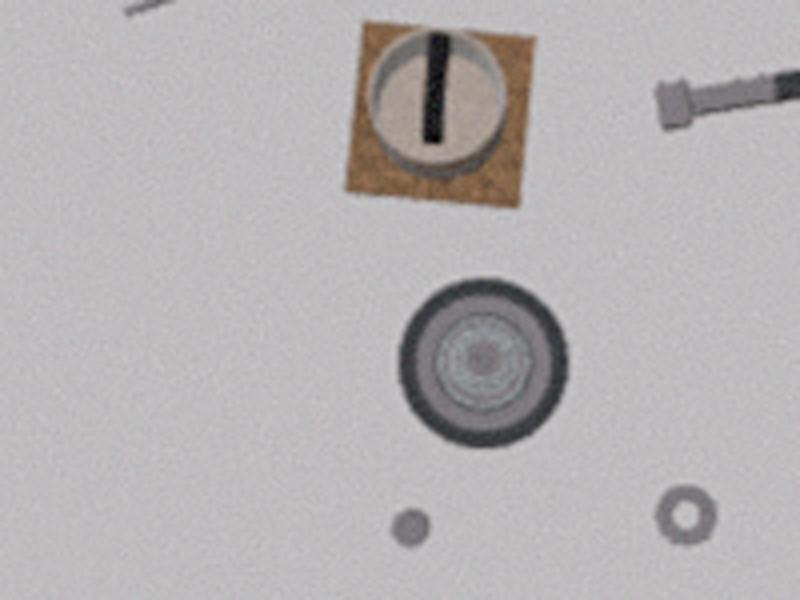

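View pics/a2.png

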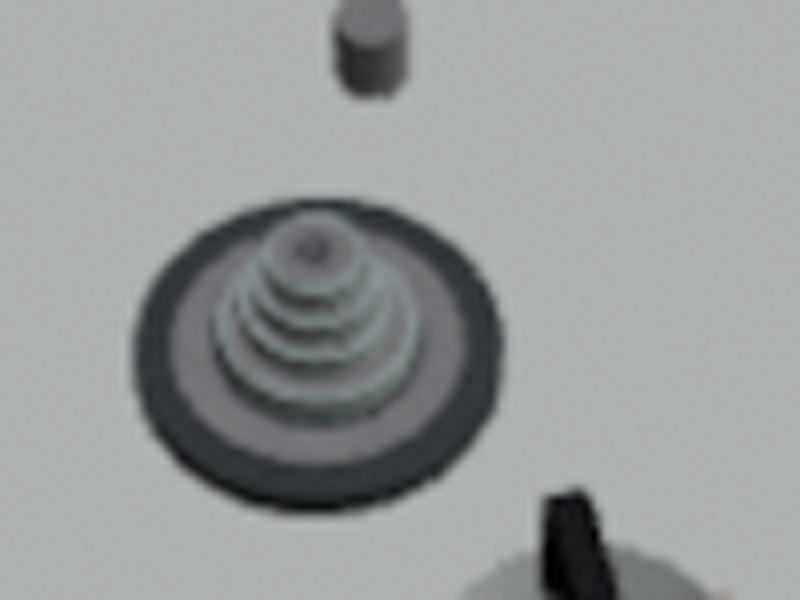

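View pics/p9_scene.png

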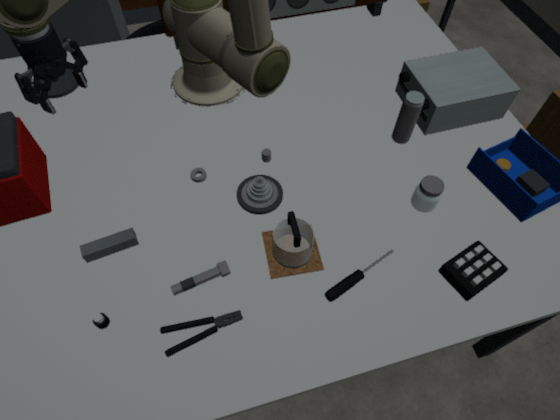

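Four discs (64, 48, 40, 32) stand centred at (483,360) in the top crop, and no other disc is in view. Now I measure the cover on the mat.

```bash
python3 - <<'E'
from h import *
d=eyes.grab_frame('top'); g=cv2.cvtColor(d['frame'],cv2.COLOR_RGB2GRAY)
m=np.zeros_like(g); m[160:215,255:305]=g[160:215,255:305]<35
c=max(cv2.findContours(m,0,1)[0],key=cv2.contourArea); r=cv2.minAreaRect(c); print(r,plane(d,r[0],.121))
x,y=.649,.0732
q=best([x,y,.2],np.radians(86)); env.reach([x,y,.2],q)
env.movel([x,y,.0975],velocity=.12,guard=8); st()
env.close_gripper(70); st('closed'); env.movel([x,y,.12],velocity=.06); st('lift'); env.movel([x,y,.26],velocity=.15); st()
env.movel([BX,BY,.26],velocity=.15); s=st('over')
d=snap('scene','s10.png')
E
python3 z.py s10.png 180 60 340 220 a2.png
```

```text
((278.4461669921875, 181.96923828125), (4.104781627655029, 26.181848526000977), 3.1798300743103027) [0.64267452 0.07324078 0.121     ]
 t=68.5 p [0.6495 0.0731 0.0984] F [0.  0.  0.7] gap 1.003
closed t=69.2 p [0.6491 0.0734 0.0977] F [0.2 2.  1.6] gap 0.148
lift t=69.7 p [0.649  0.0732 0.1201] F [-0.6  0.1 -3.1] gap 0.145
 t=70.8 p [0.6487 0.0732 0.2588] F [-0.5 -0.  -2.2] gap 0.146
over t=72.2 p [0.4718 0.041  0.2599] F [-0.6  0.  -2.8] gap 0.152
```

View pics/a2.png

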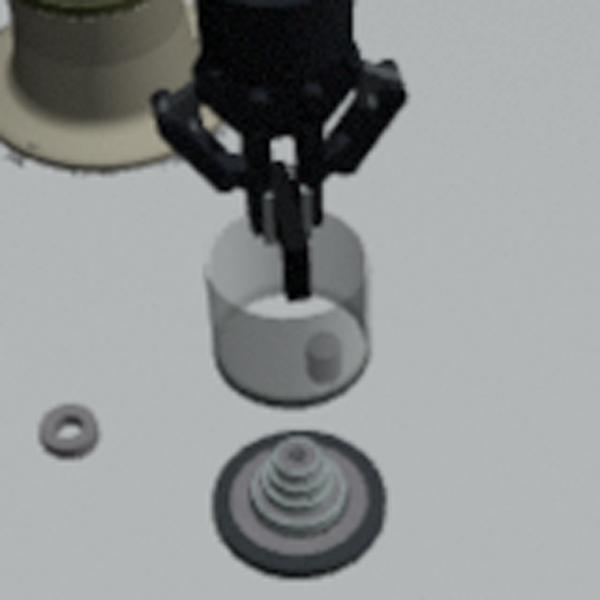

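```bash
python3 - <<'E'
from h import *
X=BX+.0015
env.movel([X,BY,.26],velocity=.05)
print('g',env.movel([X,BY,.115],velocity=.1,guard=10)); st('near')
print('g',env.movel([X,BY,.104],velocity=.03,guard=5)); st('down')
env.release(); env.hold(.3); st('rel')
env.movel([X,BY,.22],velocity=.2); park(); D=both()
for n in D: cv2.imwrite(f'pics/p11_{n}.png',D[n]['frame'][...,::-1])
E
python3 z.py p11_top.png 255 215 325 285 a1.png;python3 z.py p11_scene.png 220 140 300 220 a2.png
```

```text
g False
near t=74.1 p [0.4732 0.0409 0.1155] F [ 0.6  0.2 -3. ] gap 0.151
g True
down t=74.4 p [0.4734 0.0412 0.1066] F [0.9 1.8 3.9] gap 0.147
rel t=75.4 p [0.4727 0.0411 0.1061] F [-0.6  0.1  0.6] gap 0.999
park t=77.6 p [ 0.3004 -0.3295  0.2497] F [-0.1  0.4 -0.1] gap 0.996
```

View pics/a1.png

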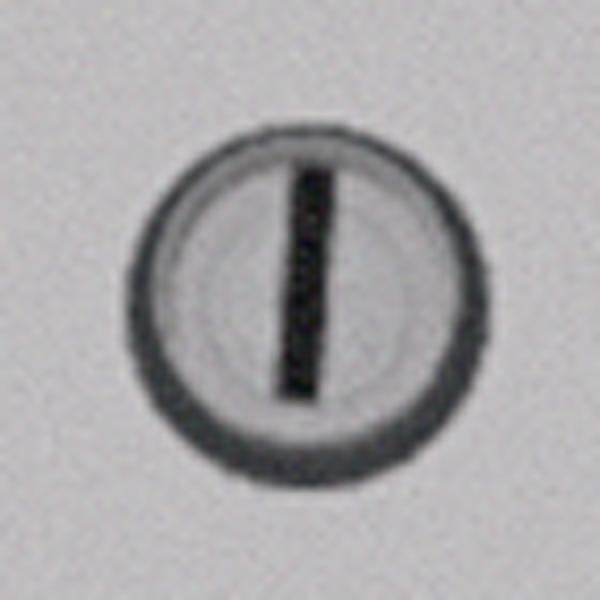

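View pics/a2.png

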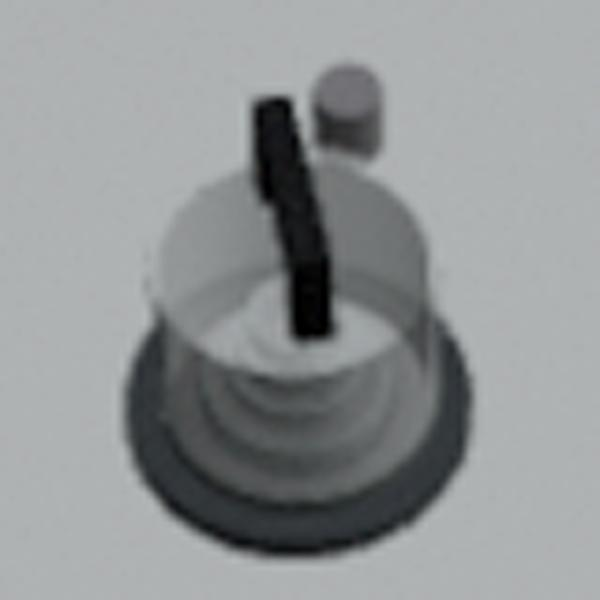

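```bash
python3 z.py p11_scene.png 70 210 250 345 a3.png; python3 - <<'E'
from h import *
D=both(); d=D['top']; g=cv2.cvtColor(d['frame'],cv2.COLOR_RGB2GRAY)
m=np.zeros_like(g); m[230:272,270:312]=g[230:272,270:312]<35
c=max(cv2.findContours(m,0,1)[0],key=cv2.contourArea); r=cv2.minAreaRect(c); print('handle',r,plane(d,r[0],.128))
# bar + sleeve
for n in D:
    m,l,s,ce=cents(D[n])
    for i in range(1,len(s)):
        if 300<s[i,4]<1300:
            p=plane(D[n],ce[i],.009)
            if (.48<p[0]<.58 and -.42<p[1]<-.28) or (.62<p[0]<.71 and -.25<p[1]<-.08):
                c=cv2.findContours((l==i).astype(np.uint8),0,1)[0][0]; r=cv2.minAreaRect(c); b=cv2.boxPoints(r)
                a=cv2.approxPolyDP(c,2,True)[:,0]
                print(n,s[i],ce[i].round(1),p.round(4),'\n rect',r,[plane(D[n],u,.018).round(4)[:2].tolist() for u in b],'\n poly',a.tolist())
E
python3 z.py p11_top.png 325 165 460 250 a4.png
```

```text
handle ((290.2132263183594, 247.51522827148438), (3.491105556488037, 25.22145652770996), 4.085616588592529) [0.47109979 0.04132978 0.128     ]
scene [  80  228   59   35 1085] [108.7 244.9] [ 0.5206 -0.3404  0.009 ] 
 rect ((108.60408020019531, 244.89141845703125), (19.036636352539062, 58.253456115722656), 70.34617614746094) [[0.509, -0.407], [0.4899, -0.2787], [0.5439, -0.269], [0.5609, -0.3942]] 
 poly [[136, 235], [133, 229], [129, 228], [80, 246], [82, 257], [89, 262], [136, 245]]
scene [171 261  60  35 695] [200.9 278.1] [ 0.665  -0.1461  0.009 ] 
 rect ((199.42466735839844, 277.4657287597656), (15.215352058410645, 61.09548568725586), 69.44395446777344) [[0.6563, -0.217], [0.6393, -0.0833], [0.6775, -0.0793], [0.693, -0.2105]] 
 poly [[225, 261], [171, 286], [173, 294], [219, 275], [229, 274]]
top [334 176  48  17 392] [356.  183.1] [ 0.6614 -0.1435  0.009 ] 
 rect ((357.55767822265625, 182.2884521484375), (11.7669677734375, 47.656227111816406), 78.69007110595703) [[0.6648, -0.078], [0.6922, -0.2097], [0.6592, -0.2156], [0.6319, -0.0844]] 
 poly [[381, 178], [377, 176], [347, 182], [334, 181], [335, 191], [381, 182]]
top [403 224  48  17 569] [426.7 232.1] [ 0.5234 -0.339   0.009 ] 
 rect ((426.7890625, 232.1196746826172), (12.160188674926758, 47.109474182128906), 82.23483276367188) [[0.5301, -0.2704], [0.5487, -0.3998], [0.5152, -0.4032], [0.4966, -0.2742]] 
 poly [[449, 224], [405, 229], [404, 239], [449, 235]]
```

View pics/a3.png

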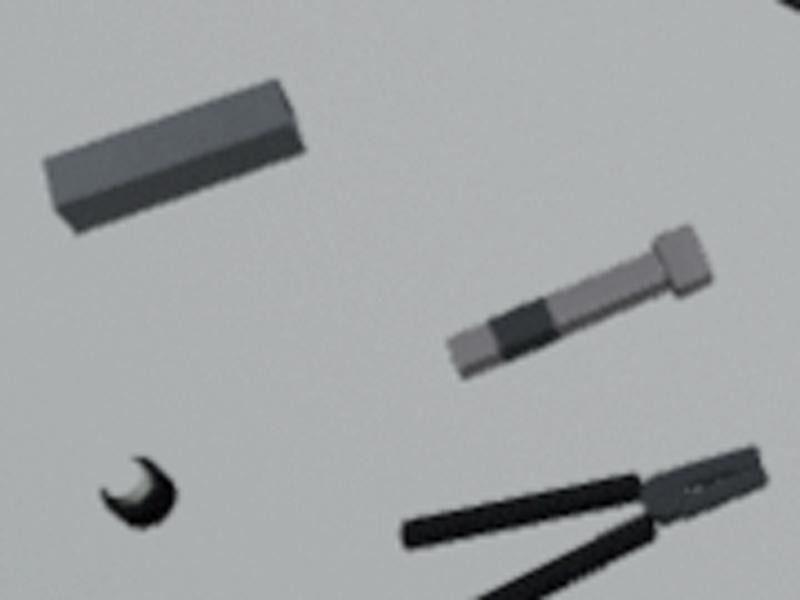

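View pics/a4.png

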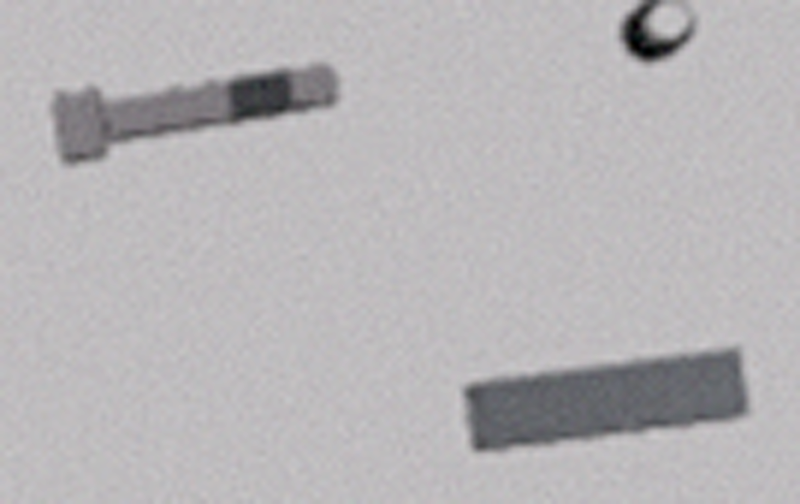

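```bash
cat >> h.py <<'E'
def mask_at(D,n,win,thr=25):
    m,l,s,ce=cents(D[n],thr); x0,y0,x1,y1=win
    ids=[i for i in range(1,len(s)) if x0<ce[i][0]<x1 and y0<ce[i][1]<y1]; i=max(ids,key=lambda k:s[k,4])
    return (l==i).astype(np.uint8)
def rectify(D,n,m,z,S=5000,o=(.4,-.5)):
    # pixel points of the contour cast on plane z -> metres
    c=cv2.findContours(m,0,cv2.CHAIN_APPROX_NONE)[0]; c=max(c,key=cv2.contourArea)[:,0]
    return np.array([plane(D[n],u,z)[:2] for u in c])
def axis(D,n,m,z):
    ys,xs=np.nonzero(m); P=np.array([plane(D[n],u,z)[:2] for u in zip(xs,ys)]); c=P.mean(0)
    w,v=np.linalg.eigh(np.cov((P-c).T)); d=v[:,1]*np.sign(-v[1,1]); t=(P-c)@d
    return c,np.degrees(np.arctan2(d[1],d[0])),t.min(),t.max(),P
E
python3 - <<'E'
from h import *
D=both()
for n,ws,wb in(('scene',(90,230,130,260),(185,265,215,290)),('top',(410,222,440,242),(340,172,370,192))):
    m=mask_at(D,n,ws); c,a,t0,t1,P=axis(D,n,m,.016); print(n,'sleeve',c.round(4),a.round(2),t0.round(4),t1.round(4))
    m=mask_at(D,n,wb); c,a,t0,t1,P=axis(D,n,m,.009); d=np.array([np.cos(np.radians(a)),np.sin(np.radians(a))])
    t=(P-c)@d; L=t1-t0
    S=P[(t>t0+.035)&(t<t1-.006)]; cs=S.mean(0); w,v=np.linalg.eigh(np.cov((S-cs).T)); d=v[:,1]*np.sign(-v[1,1])
    print(n,'bar all',c.round(4),round(a,2),'shank',cs.round(4),np.degrees(np.arctan2(d[1],d[0])).round(2),'ends',(cs+d*((P-cs)@d).min()).round(4),(cs+d*((P-cs)@d).max()).round(4),L.round(4))
E
```

```text
scene sleeve [ 0.525  -0.3382] -83.28 -0.0648 0.064
scene bar all [ 0.665  -0.1457] -79.98 shank [ 0.668  -0.1632] -80.52 ends [ 0.6544 -0.0814] [ 0.6765 -0.2138] 0.1343
top sleeve [ 0.5229 -0.3374] -82.1 -0.0655 0.0658
top bar all [ 0.6616 -0.1439] -79.78 shank [ 0.665  -0.1636] -79.42 ends [ 0.6498 -0.082 ] [ 0.6746 -0.2148] 0.135
```

```bash
python3 - <<'E'
from h import *
s=pick(.6538,-.0915,.004,a=np.radians(10),eff=110); assert s['finger_gap']>.25
p=s['position']; z0=p[2]
env.movel([p[0],p[1],z0+.05],velocity=.1); st('lift')
th=np.radians(-82.5); d=np.array([np.cos(th),np.sin(th)]); mouth=np.array([.524,-.3378])-.061*d
t=mouth-.142*d-.011*d
R0=Ro.from_quat(monitor.sense()['ee_rot']); q=(Ro.from_euler('z',-2.5,degrees=True)*Ro.from_quat(quat(np.radians(10)))).as_quat()
if (Ro.from_quat(q).inv()*R0).magnitude()>1.5: q=quat(np.radians(187.5))
env.movel([t[0],t[1],z0+.05],velocity=.12,frame=q); st('pre')
env.movel([t[0],t[1],z0+.0075],velocity=.08); st('pre low'); print('z0',z0,'t',t,'mouth',mouth)
for n in('scene','top'): snap(n,'p12_%s.png'%n)
E
python3 z.py p12_top.png 325 185 460 270 a1.png;python3 z.py p12_scene.png 60 170 260 300 a2.png
```

```text
g False
at t=80.9 p [ 0.6538 -0.0915  0.0039] F [-0.1  0.4  1.1] gap 1.002
closed t=81.4 p [ 0.6543 -0.0915  0.0049] F [-0.2  1.6  5. ] gap 0.342
lift t=82.1 p [ 0.6539 -0.0914  0.0543] F [-1.  -1.  -2.7] gap 0.339
pre t=83.6 p [ 0.4965 -0.1256  0.0549] F [-0.2  0.  -2.5] gap 0.337
pre low t=84.3 p [ 0.4963 -0.1257  0.0126] F [ 0.3 -0.5 -2.3] gap 0.338
z0 0.004910594582375839 t [ 0.49606739 -0.1256308 ] mouth [ 0.5160379  -0.27732186]
```

View pics/a1.png

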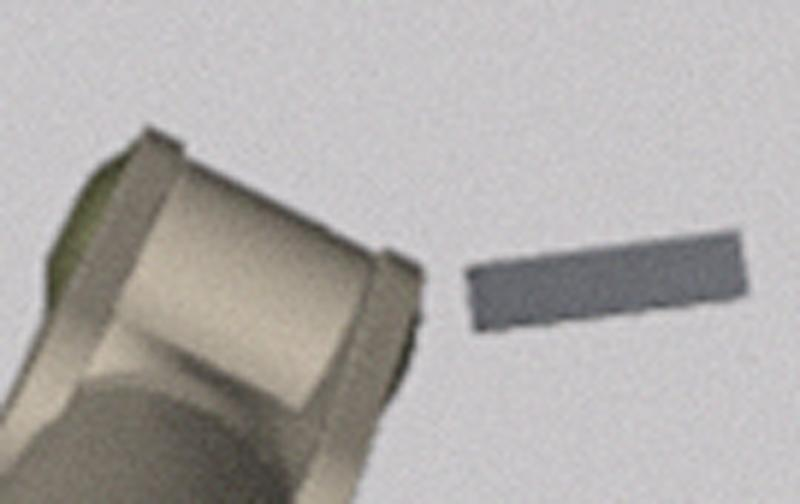

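View pics/a2.png

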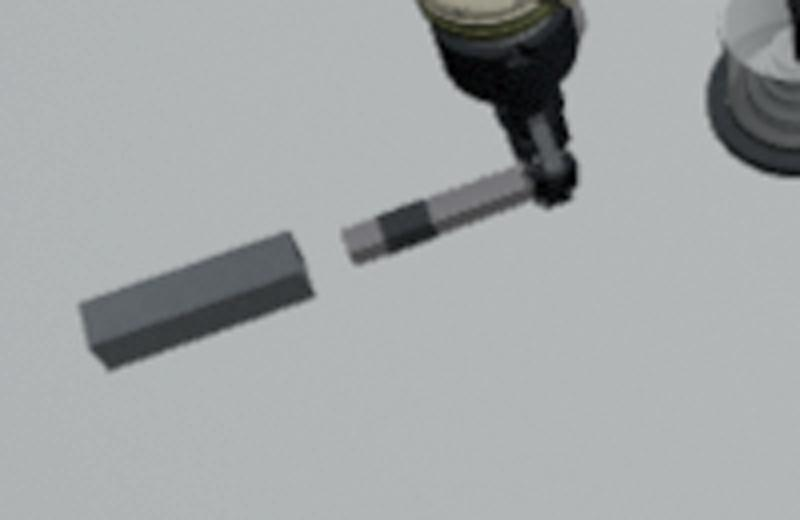

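```bash
cat >> h.py <<'E'
def align():
    D={'scene':eyes.grab_frame('scene')}; n='scene'
    ms=mask_at(D,n,(85,225,135,262)); c,a,t0,t1,P=axis(D,n,ms,.016); print('sleeve',c.round(4),round(a,2),t0,t1)
    d=np.array([np.cos(np.radians(a)),np.sin(np.radians(a))]); nn=np.array([-d[1],d[0]])
    im=D[n]['frame']; g=cv2.cvtColor(im,cv2.COLOR_RGB2GRAY); 
    m,l,s,ce=cents(D[n]); m[ms>0]=0
    ys,xs=np.nonzero(m); Q=np.array([plane(D[n],u,.0165)[:2] for u in zip(xs,ys)]); T=(Q-c)@d; N=(Q-c)@nn
    k=(np.abs(N)<.025)&(T>-.061-.10)&(T<-.061); Q,T,N=Q[k],T[k],N[k]; tip=T.max()
    k=(T<tip-.006)&(T>tip-.085); f=np.polyfit(T[k],N[k],1)
    print('bar tip to mouth %.4f  lateral at tip %.4f  slope %.2f deg  width %.4f'%(-.061-tip,np.polyval(f,tip),np.degrees(np.arctan(f[0])),N[k].std()*np.sqrt(12)))
    return d,nn
E
python3 - <<'E'
from h import *
align()
E
```

```text
sleeve [ 0.5251 -0.3382] -83.32 -0.06484593670799849 0.06429335324871681
bar tip to mouth 0.0285  lateral at tip -0.0010  slope 2.03 deg  width 0.0318
```

```bash
cat >> h.py <<'E'
def edges(d,cols,r0,r1,ztop,zbot,thr=.5):
    g=cv2.cvtColor(d['frame'],cv2.COLOR_RGB2GRAY).astype(float); g=cv2.GaussianBlur(g,(1,3),0) if 0 else g
    U,Lw=[],[]
    for c in cols:
        v=g[r0(c):r1(c),c]; bg=np.percentile(v,90); t=bg-22
        k=np.nonzero(v<t)[0]
        if len(k)<3: continue
        i,j=k[0],k[-1]
        if i==0 or j==len(v)-1: continue
        U.append((c,r0(c)+i-1+(v[i-1]-t)/(v[i-1]-v[i]))); Lw.append((c,r0(c)+j+(t-v[j])/(v[j+1]-v[j])))
    res=[]
    for E,z in((U,ztop),(Lw,zbot)):
        E=np.array(E); f=np.polyfit(E[:,0],E[:,1],1); r=E[:,1]-np.polyval(f,E[:,0]); E=E[np.abs(r)<.7]; f=np.polyfit(E[:,0],E[:,1],1)
        res.append([plane(d,(c,np.polyval(f,c)),z)[:2] for c in(cols[0],cols[-1])])
    return np.array(res)
def ang(p,q): v=q-p; v=v*np.sign(-v[1]); return np.degrees(np.arctan2(v[1],v[0]))
E
python3 - <<'E'
from h import *
d=eyes.grab_frame('scene')
# sleeve: cols 92..126 ; bar shank cols 150..185
S=edges(d,list(range(92,128)),lambda c:int(246-(c-80)*.367)-10,lambda c:int(262-(c-89)*.36)+9,.032,0)
B=edges(d,list(range(151,186)),lambda c:220-int((c-151)*.38),lambda c:245-int((c-151)*.38),.0257,.0077)
for nm,E in(('S',S),('B',B)):
    print(nm,[round(ang(e[0],e[1]),2) for e in E],E.round(4).tolist())
a=np.radians(np.mean([ang(e[0],e[1]) for e in S])); dd=np.array([np.cos(a),np.sin(a)]); nn=np.array([-dd[1],dd[0]])
s=S.mean((0,1)); 
for nm,E in(('S',S),('B',B)): print(nm,[((e-s)@nn).round(4).tolist() for e in E])
st()
E
```

```text
S [np.float64(-82.07), np.float64(-82.27)] [[[0.5133, -0.3703], [0.502, -0.2895]], [[0.5478, -0.3832], [0.5367, -0.3019]]]
B [np.float64(-82.49), np.float64(-80.52)] [[[0.501, -0.2346], [0.4899, -0.1508]], [[0.5226, -0.2416], [0.5085, -0.1571]]]
S [[-0.0162, -0.0163], [0.0162, 0.0163]]
B [[-0.0099, -0.0095], [0.0106, 0.0081]]
 t=84.5 p [ 0.4963 -0.1258  0.0129] F [-0.2  0.4 -2.3] gap 0.343
```

```bash
python3 - <<'E'
from h import *
a=np.radians(-82.2); d=np.array([np.cos(a),np.sin(a),0]); q=None
p=np.array(monitor.sense()['position']); p[:2]=[.4963,-.1257]; p[2]=.0124
g=False
for L in(.045,.075,.105,.13):
    g=env.movel(p+d*L,velocity=.05,guard=8); s=st('L%.3f'%L)
    if g: break
print(g); snap('scene','p13.png')
E
python3 z.py p13.png 60 190 200 295 a2.png
```

```text
L0.045 t=85.5 p [ 0.5023 -0.17    0.0124] F [ 0.1  0.1 -2. ] gap 0.343
L0.075 t=86.3 p [ 0.5064 -0.1999  0.0123] F [ 0.1  0.5 -2.5] gap 0.339
L0.105 t=87.0 p [ 0.5105 -0.2296  0.0123] F [ 0.5 -1.1 -2.6] gap 0.339
L0.130 t=87.7 p [ 0.5138 -0.2544  0.0123] F [-0.2 -0.4 -1.4] gap 0.335
False
```

View pics/a2.png

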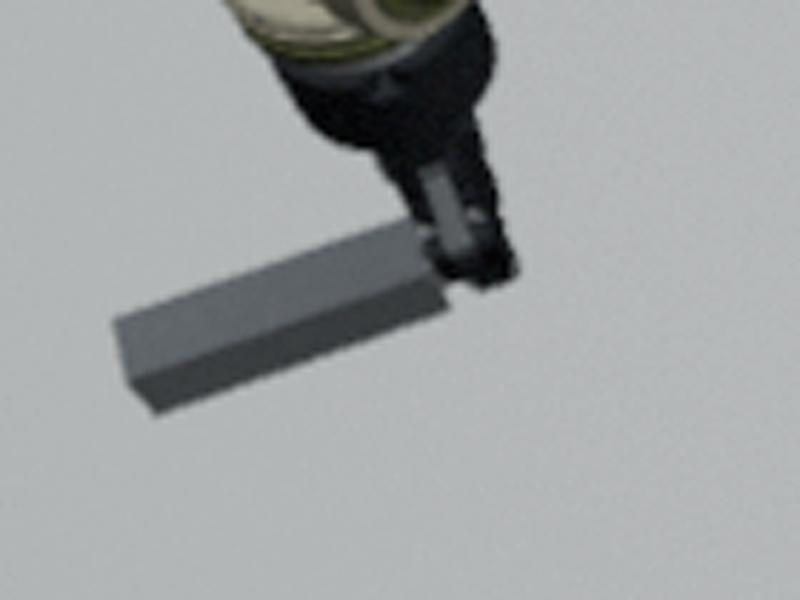

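The bar has slid freely into the sleeve and the head is close to the mouth at (445,260). I'll push on under guard until it stops.

```bash
python3 - <<'E'
from h import *
a=np.radians(-82.2); d=np.array([np.cos(a),np.sin(a),0])
p=np.array([.4963,-.1257,.0124])
print(env.movel(p+d*.152,velocity=.025,guard=9)); s=st('seat'); c=np.array(s['position'])
# lower the bar to the sleeve floor, guarded
print(env.movel([c[0],c[1],c[2]-.006],velocity=.02,guard=6)); st('lowered')
env.release(); env.hold(.2); s=st('rel'); c=s['position']
env.movel([c[0],c[1],.15],velocity=.15); park(); D=both()
for n in D: cv2.imwrite(f'pics/p14_{n}.png',D[n]['frame'][...,::-1])
E
python3 z.py p14_top.png 370 200 470 265 a1.png;python3 z.py p14_scene.png 60 200 180 290 a2.png
```

```text
True
seat t=88.2 p [ 0.5148 -0.2632  0.0117] F [-0.1 -0.1 -2. ] gap 0.339
True
lowered t=88.5 p [ 0.5149 -0.2633  0.0089] F [-1.2  0.7  4.8] gap 0.341
rel t=89.3 p [ 0.5143 -0.2627  0.008 ] F [ 0.2 -0.5 -0.3] gap 1.000
park t=91.3 p [ 0.3005 -0.3298  0.2494] F [ 0.4 -0.1  0.4] gap 1.003
```

View pics/a1.png

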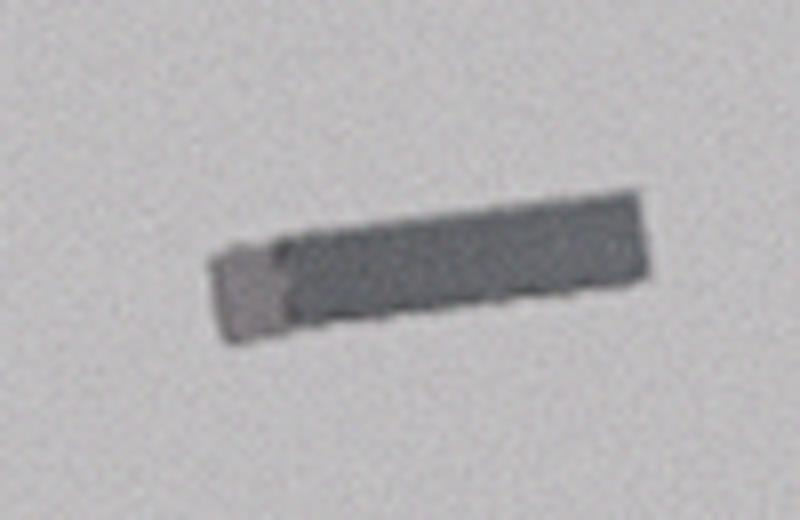

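View pics/a2.png

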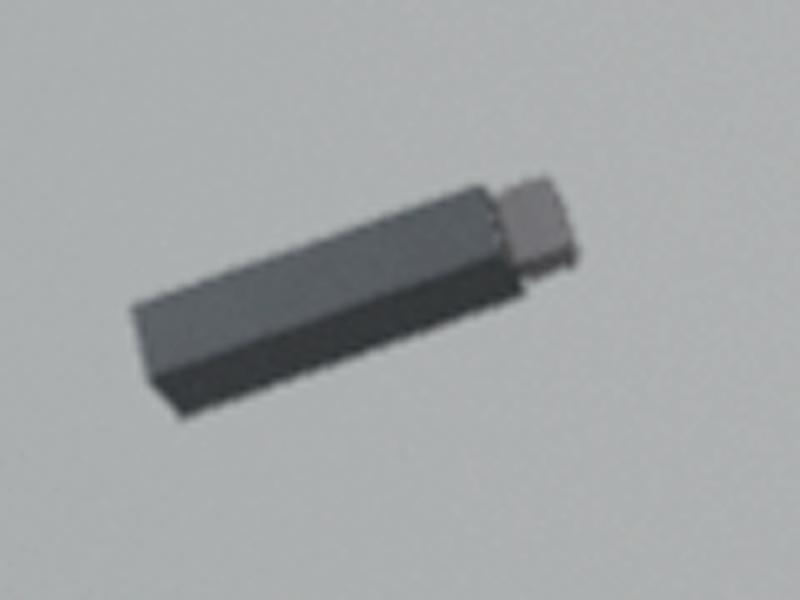

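View pics/p14_scene.png

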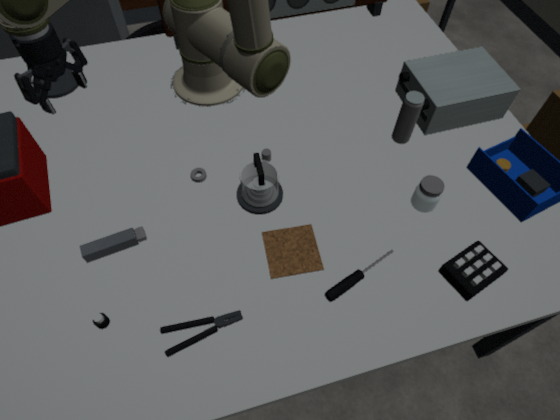

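The head sits at the mouth in both views (545,230 in the scene crop). To confirm it is fully home, I'll press its rear with shut fingers under guard.

```bash
python3 - <<'E'
from h import *
a=np.radians(-82.2); d=np.array([np.cos(a),np.sin(a),0]); m=np.array([.5155,-.2773,.012])
u=m-d*.068; U=u.copy(); U[2]=.12
env.reach(U,best(U,np.radians(7.8))); env.close_gripper(30); env.movel(u,velocity=.12)
print(env.movel(m-d*.015,velocity=.03,guard=10)); s=st('push'); print('along from mouth',(np.array(s['position'])-m)@d)
c=np.array(s['position']); env.movel(c-d*.03,velocity=.1); env.movel([c[0]-d[0]*.03,c[1]-d[1]*.03,.15],velocity=.15); env.release(); park(); D=both()
for n in D: cv2.imwrite(f'pics/p15_{n}.png',D[n]['frame'][...,::-1])
E
python3 z.py p15_top.png 370 200 470 265 a1.png;python3 z.py p15_scene.png 60 200 180 290 a2.png;python3 z.py p15_scene.png 220 140 300 220 a3.png
```

```text
True
push t=95.5 p [ 0.5109 -0.2443  0.0116] F [0.7 2.8 0.8] gap -0.000
along from mouth -0.03330277284288573
park t=98.8 p [ 0.3006 -0.3297  0.2496] F [-0.9  0.3 -0.2] gap 0.999
```

View pics/a1.png

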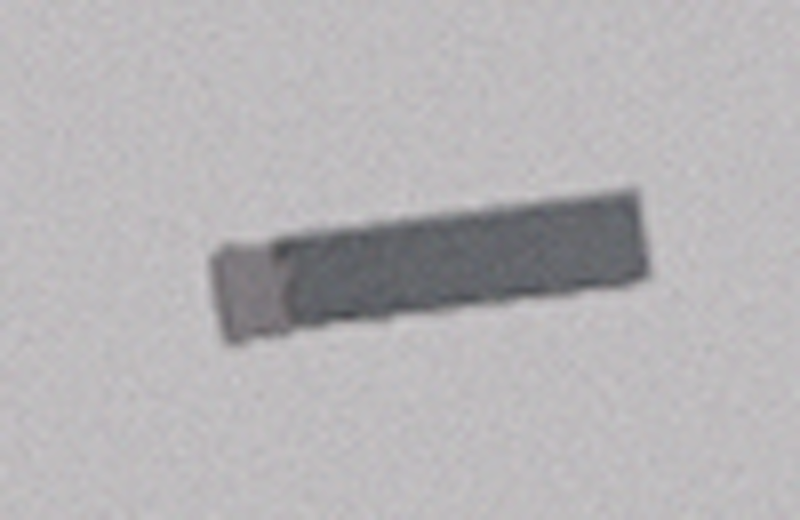

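View pics/a2.png

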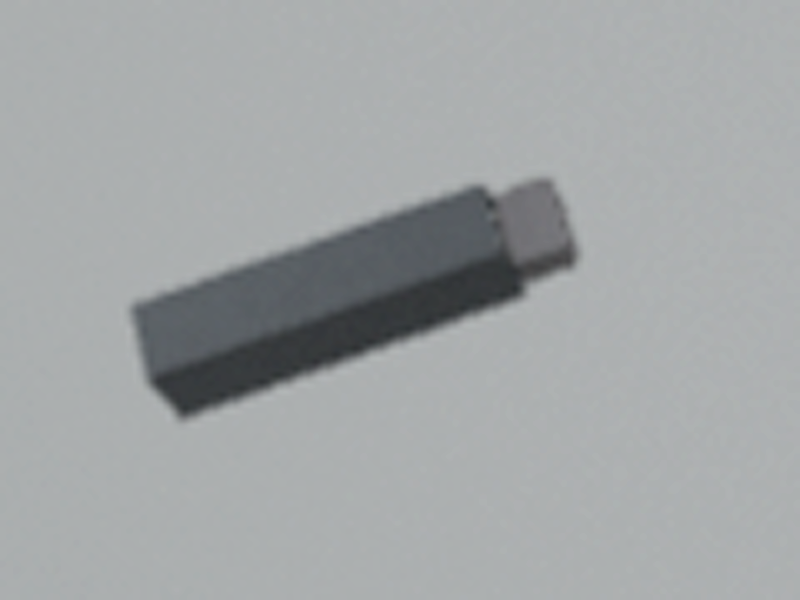

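View pics/a3.png

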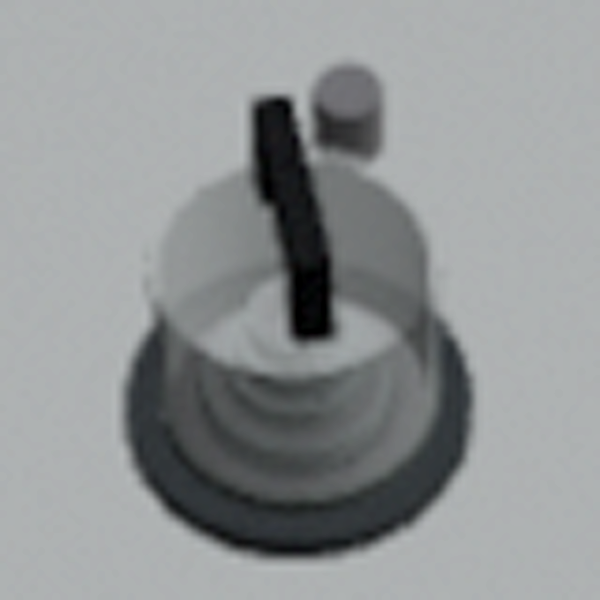

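```bash
python3 - <<'E'
from h import *
d=eyes.grab_frame('scene'); f=lambda x,y:(60+x/6.667-.4,200+y/6.667-.4)
a=np.radians(-82.2); v=np.array([np.cos(a),np.sin(a),0])
h=(plane(d,f(552,178),.022)+plane(d,f(577,250),.022))/2; m=(plane(d,f(482,185),.032)+plane(d,f(507,252),.032))/2
c=plane(d,f(135,305),.032);e=plane(d,f(155,375),.032)
print('rear->mouth',(m-h)@v,'mouth->closed',((c+e)/2-m)@v,'rear to closed',((c+e)/2-h)@v)
t=eyes.grab_frame('top'); g=lambda x,y:(370+x/8-.4,200+y/8-.4)
h=(plane(t,g(213,250),.022)+plane(t,g(230,342),.022))/2; c=(plane(t,g(638,190),.032)+plane(t,g(650,278),.032))/2; m=(plane(t,g(280,240),.032)+plane(t,g(295,325),.032))/2
print((m-h)@v,(c-m)@v,(c-h)@v)
E
```

```text
rear->mouth 0.02206916936657293 mouth->closed 0.1206513745068139 rear to closed 0.14272054387338684
0.020927635121423743 0.12342099002084465 0.1443486251422684
```

Both views put the head's rear 21–22 mm from the mouth, against 22 mm nominal, so the bar is home.

```bash
python3 - <<'E'
from h import *
env.hold(.3); st(); job.hand_in(); st()
E
```

```text
t=99.3 p [ 0.3001 -0.3299  0.2499] F [0.3 0.7 0.3] gap 0.998
the job is handed in; nothing more can be done
the job is handed in; nothing more can be done
```

The set is packed away and the job was handed in at about 99 s; no verdict is reported, so success rests on my own checks.

**What I did:**
- I stood the cover on the mat and stacked the four discs present (64, 48, 40 and 32 mm; no 56 mm disc was in view).
- I then put the cover back over the stack and slid the drive bar tip first into its sleeve.
- The first grasp at the 48 mm disc closed on nothing, because it had been knocked about 4 cm aside. I found it again in the cameras and picked it up on the second try.

**Last checks:**
- **Stack:** before the cover went back on, the discs sat within about 1 mm of the plate centre in the top view.
- **Cover:** its handle came out about 2 mm from the plate centre, against a limit of 9 mm.
- **Bar:** the head's rear stands 21–22 mm from the mouth in the two views (22 mm nominal). It did not visibly move when pressed from behind with shut fingers until the 10 N guard stopped the push.
- **Bystanders:** in the last full scene view they showed no visible shift.

**What disagreed:** the two cameras differ by about 4 mm in x, so triangulated heights came out about 3–5 mm low. I averaged the two views and found contact heights with guarded moves. The fingertips also touched the table lightly (5–12 N) while closing on the discs and the bar.

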